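Gauge the clamp bolts by length and sort them into the pans

TASK

Open the grey bolt case by its black handle, swinging the lid past upright so that it stays open by itself. Then take the two clamp bolts out one at a time: lay the bolt in the slot of the steel gauge with the underside of its head up against the red end, and pause a moment to see its length; if it stops short of the gauge's far end, lay it down flat in the short yellow pan, and if it sticks out, in the long blue pan, before taking the next one. Lay the bolts down, do not drop them, and leave the red die clip, the bronze knob and the steel die insert where they are.

Things in the scene. Friction and masses are not known exactly. Their poses are not given: they have to be found in the camera images.
- case: grey steel bolt case, fixed, 160 (x) by 212 (y) by 52 mm high, 4 mm walls and floor; origin: centre of its underside. x points from the handle side to the hinge. Each bolt lies in two black notched saddles, 3 to 11 mm and 68 to 78 mm from under its head, 44 mm wide, reaching 4 mm above its axis; between them the shank is free for the fingers, the floor 28 mm below the axis
- lid (a joint): angle of the case lid in rad: 0 shut, 1.57 upright, 1.9 fully open against its stop. A 0.4 kg steel lid on an easy hinge: it falls shut before upright, and falls open and stays past it
- lid_grip (a point): centre of the lid's black handle, a bar 16 mm in diameter and 30 mm long along the case's y, on a 12 mm wide neck, 26 mm out from the lid's front edge; 186 mm from the hinge line, 54 mm above the counter when shut. Pinched by its two flat ends (30 mm apart), it turns between the fingers as the lid swings
- lid_hinge (a point): middle of the hinge line (fixed), at the back upper edge of the case, 80 mm from the case's centre and 52 mm above the counter; the hinge line runs along the case's y
- short_bolt_mid (a point): grip point of the short hex bolt (0.27 kg): on its axis, 38 mm from under the head, near its balance. Shank 20 mm in diameter, 80 mm long; head 30 mm across flats, 12.5 mm thick. x runs along the axis from head to tip. Starts level in the shut case, 42 mm to one side of its middle line (which side varies), along the case's x, head towards the handle, axis 32 mm above the counter
- long_bolt_mid (a point): grip point of the long hex bolt (0.35 kg): on its axis, 38 mm from under the head, near its balance. Shank 20 mm in diameter, 110 mm long; head 30 mm across flats, 12.5 mm thick. x runs along the axis from head to tip. Starts level in the shut case, 42 mm to one side of its middle line (which side varies), along the case's x, head towards the handle, axis 32 mm above the counter
- short_bolt: the short bolt, same point and axes as short_bolt_mid
- long_bolt: the long bolt, same point and axes as long_bolt_mid
- gauge: bright steel length gauge fixed to the counter, 95 (x) by 70 (y) by 62 mm high, red at its head end (-x); origin: centre of its underside. A slot 24 mm wide runs along x in its top, floor 36 mm above the counter, open at both ends. From 34 mm before to 17 mm past the middle it is cut away across its whole width, down to 18 mm above the counter, as room for the fingers
- gauge_seat (a point): where a bolt's grip point comes when it lies in the gauge with the underside of its head against the red end face (head outside): 38 mm from that face, 46 mm above the counter. x along the slot from the red end to the far end, z up. The short bolt's tip then lies 15 mm inside the far end, the long one's 15 mm beyond it
- short_pan: short yellow steel pan for the short bolt, fixed on an aluminium tray: inside 110 (x) by 106 mm (y), floor and walls 3 mm thick, 28 mm high; origin: centre of its underside, 4 mm above the counter. The pans lie side by side, centres 116 mm apart in y; which is left or right varies. A bolt is laid along the pan's x, either way round
- long_pan: long blue steel pan for the long bolt, beside the yellow one: inside 144 (x) by 106 mm (y), otherwise the same; origin: centre of its underside, 4 mm above the counter
- die_clip: red die clip, a C of 70 by 66 by 24 mm with its screw, loose on the counter, to be left alone; origin at its underside
- bronze_knob: cast bronze knob, 50 mm in diameter and 50 mm high, standing loose on the counter, to be left alone; origin at its underside
- die_insert: short bright steel die insert, 100 mm long, 32 mm wide and 46 mm high, loose on the counter, to be left alone; origin at its underside
Things that resemble listed ones, but are neither listed nor needed, are in the scene too. Several things have the shape of the short_pan; the one meant has the colours described above. Leave any green look-alike of the gauge alone.

How it is judged:
By the outcome, as a careful person would: the job done as asked, in the order asked, and still so for the second after the job is handed in, with the robot touching nothing.
It also fails if it takes over 70 s, if anything falls off the work surface, if the arm or the gripper's body presses on something with over 40 N, if the wrist force passes 120 N, or if a joint passes its speed limit or range.

ROBOT

A 7-joint arm with a two-finger parallel gripper is mounted at the origin on the work surface. World frame = base frame: x ahead of the robot, y to its left, z up, the work surface at z = 0. Lengths are in mm, angles in rad, forces in N, time in s.
With the tool pointing down it reaches from about 350 to 900 mm from the base axis. Payload 19.9 kg.
Tool frame: the origin (TCP) lies midway between the tips of the shut fingers; the grasp point (between the pads) lies behind it (grip_depth is the z of the grasp point in the tool frame, in mm); z points along the fingers, y is the direction in which the jaws open and shut (so a half turn about z gives the same grasp; the last joint's range is limited). The gripper opens to 94 mm and grips with 3 to 60 N. Pads are 16 mm wide; open, the fingers measure 119 mm over their backs; the gripper's body (75 mm by 177 mm) begins 78 mm behind the grasp point.
Start: joints at [-1.177, 0.417, -0.01, 1.614, 0.005, 1.111, -0.053], TCP at [263.255, 566.829, 205.425] pointing down, gripper open.
Joint ranges: [-2.81, 2.81], [-0.39, 2.02], [-1.27, 1.25], [0.06, 2.57], [-1.19, 4.33], [0.19, 2], [-2.82, 2.82]. Speed limits (rad/s): [1.89, 1.89, 2.39, 2.39, 3.01, 3.01, 3.01].

INTERFACE

Orientations are given as a unit quaternion [x, y, z, w].
In Python, from bench import * gives the robot as it stands.
- The arm moves only by the tool send_rows, never from a script. Its argument "increments" is a list of rows, each an object with "xyz": the shift along the tool's x, y, z in m, a list of three; "rot": the turn, a rotation vector about the tool's x, y, z in degrees, a list of three; "claw": the opening, from 0 (shut) to 1 (fully open). In form: [{"xyz": [tx, ty, tz], "rot": [rx, ry, rz], "claw": claw}, ...]. A call has 1 to 12 rows; each row shifts and turns the commanded pose from where the row before left it, along the tool's axes as they then stand; what a row does not reach is not made up. A row lasts 1/12 s, in which the tool goes at most 41.7 mm and 7.16 degrees, less where a joint would pass 70% of its speed; a pose out of reach is approached as far as the arm can. A call is refused whole if a number of a shift passes 0.0417 or a number of a turn 7.16, either way. A call with a gripper value outside its range is refused whole. The fingers move at their own pace and stop on an object; "grip_force" is the grip in N (left out, the last holds). Time passes only in rows, so rows that do not move let the fingers close. It gives the time, the measured TCP pose, the force and the opening at its end, in the units of the state.
- state(): the state, without advancing time (a new reading comes with each control period).
- read_camera(name): name is "side" or "top"; returns a dict with "image" (384x512x3 uint8, red, green, blue), "fx", "fy", "cx", "cy" (pixels), "origin" and "rotation" of the camera in the world. Camera axes: x right, y down, z forward; pixel columns grow to the right and rows downward; lengths in mm; the calibration is good to about 2 mm. A picture is of the moment at which its call begins. There is no depth.
- close_job(): hands the job in, once; it reports no verdict.
The state is a dict: "clock": time; "q": joint angles; "qvel": joint speeds; "joint_efforts": joint torques, N m; "tcp_pos": TCP position; "orientation": TCP orientation; "contact_force": force on the tool from outside, world axes, zero at the start; "ft_torque": the same for the moment, N m; "width": finger opening in mm.
Only numpy, scipy, OpenCV 4.12 (cv2) and the standard library are available. Lean on these libraries where they do the work, as an engineer would, in place of code of your own. Each camera call takes 0.05 s, during which the arm holds its last target.

## Working session

There is one attempt and no reset: what is moved stays moved. The work goes in short steps, Python scripts to look and compute and a tool call to move; the robot and the scene stay as the last step left them, time stands still between calls to the robot, and variables do not carry over. Pictures are saved under pics/ and viewed, and the job is handed in when it is done.

Besides the shell and the picture viewer there is one more tool, called after "Call:" by a JSON object that holds its "api" and its "payload", one argument or row to a line. send_rows: Moves the arm, as the interface text tells. Its arguments: {"type":"object","properties":{"increments":{"type":"array"},"grip_force":{"type":"number"}},"required":["increments"]}

```bash
ls; mkdir -p pics; python3 - <<'E'
from bench import *
import cv2,numpy as np
s=state()
for k,v in s.items(): print(k,v)
for n in("side","top"):
    c=read_camera(n); cv2.imwrite(f"pics/{n}0.png",c["image"][:,:,::-1])
    np.save(f"pics/{n}0.npy",c,allow_pickle=True)
    print(n,c["fx"],c["fy"],c["cx"],c["cy"],c["origin"],c["rotation"])
E
```

```text
pics
clock 0.0
q [-1.17751342  0.41796684 -0.01028797  1.61417786  0.00471522  1.1106811
 -0.05299704]
qvel [ 6.51501963e-04  2.07535427e-03 -3.88358049e-04 -3.06479945e-05
 -1.21030727e-04  4.69082716e-04 -7.05566118e-04]
joint_efforts [-1.64579247e-03 -8.51270986e+01  6.37586843e-01 -4.26004422e+01
 -4.89521795e-02  1.86997291e-02  1.62078190e-04]
tcp_pos [263.12449265 566.49960724 204.82826131]
orientation [ 2.15681097e-01  9.76463670e-01 -6.00240116e-04 -7.60299434e-05]
contact_force [-0.17055778 -0.41197647 -0.27786246]
ft_torque [0.00827282 0.00461984 0.04176175]
width 93.80347480835155
side 354.7327505702897 354.7327505702897 252.366735087667 191.43585821261226 [ 167.5925461  -558.81655119  837.02369781] [ 0.90189558 -0.25372833  0.09529085 -0.33634201]
top 355.38712365711825 355.38712365711825 251.568909265297 187.14383110341842 [ 399.222794     -8.88566591 1009.54884027] [ 0.7088885  -0.70204093  0.05688971 -0.0371374 ]
```

View pics/side0.png

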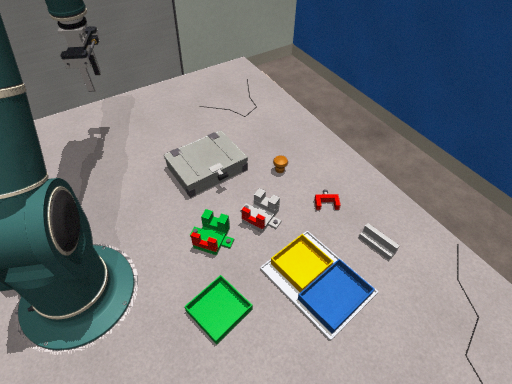

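View pics/top0.png

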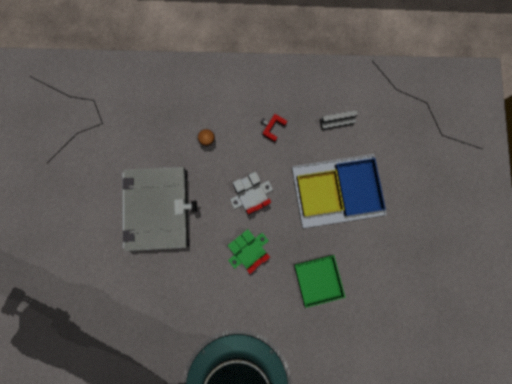

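```bash
cat > h.py <<'E'
import numpy as np,cv2
from scipy.spatial.transform import Rotation as R
def load(n): return np.load(f"pics/{n}.npy",allow_pickle=True).item()
def grab(n,name):
    from bench import read_camera
    c=read_camera(n); np.save(f"pics/{name}.npy",c,allow_pickle=True); return c
def ray(c,uv,z):
    M=R.from_quat(c["rotation"]).as_matrix(); o=np.array(c["origin"])
    d=M@np.array([(uv[0]-c["cx"])/c["fx"],(uv[1]-c["cy"])/c["fy"],1])
    return o+d*(z-o[2])/d[2]
def proj(c,p):
    M=R.from_quat(c["rotation"]).as_matrix(); q=M.T@(np.array(p,float)-np.array(c["origin"]))
    return np.array([c["cx"]+c["fx"]*q[0]/q[2],c["cy"]+c["fy"]*q[1]/q[2]])
def tri(c1,u1,c2,u2):
    A=[];b=[]
    for c,u in((c1,u1),(c2,u2)):
        M=R.from_quat(c["rotation"]).as_matrix();d=M@np.array([(u[0]-c["cx"])/c["fx"],(u[1]-c["cy"])/c["fy"],1]);d/=np.linalg.norm(d)
        P=np.eye(3)-np.outer(d,d);A.append(P);b.append(P@np.array(c["origin"]))
    return np.linalg.lstsq(np.vstack(A),np.hstack(b),rcond=None)[0]
def crop(c,x0,y0,w,h,s,name):
    im=cv2.resize(c["image"][y0:y0+h,x0:x0+w,::-1],None,fx=s,fy=s,interpolation=cv2.INTER_CUBIC)
    for x in range((x0//10+1)*10,x0+w,10): 
        cv2.line(im,((x-x0)*s,0),((x-x0)*s,8),(0,255,255),1)
        if x%20==0: cv2.putText(im,str(x),((x-x0)*s-10,20),0,.4,(0,0,255),1)
    for y in range((y0//10+1)*10,y0+h,10): 
        cv2.line(im,(0,(y-y0)*s),(8,(y-y0)*s),(0,255,255),1)
        if y%20==0: cv2.putText(im,str(y),(10,(y-y0)*s+4),0,.4,(0,0,255),1)
    cv2.imwrite(f"pics/{name}.png",im)
E
python3 - <<'E'
from h import *
t=load("top0");s=load("side0")
crop(t,110,155,175,125,4,"topc0"); crop(s,155,120,140,140,4,"sidec0")
print(proj(t,[263,567,205]),proj(s,[263,567,205]))
def mask(c,col,z,box):
    x0,y0,x1,y1=box
    hsv=cv2.cvtColor(c["image"],cv2.COLOR_RGB2HSV)
    lo,hi=col; m=cv2.inRange(hsv,lo,hi); k=np.zeros_like(m);k[y0:y1,x0:x1]=m[y0:y1,x0:x1]
    cs,_=cv2.findContours(k,cv2.RETR_EXTERNAL,cv2.CHAIN_APPROX_NONE)
    b=max(cs,key=cv2.contourArea)
    pts=np.array([ray(c,p[0],z)[:2] for p in b]).astype(np.float32)
    return cv2.minAreaRect(pts),b[:,0].min(0),b[:,0].max(0)
Y=((20,120,60),(35,255,255));B=((100,120,50),(125,255,255))
for nm,c,bx in(("top",t,(290,150,400,240)),("side",s,(250,225,390,340))):
    for q in(Y,B): print(nm,mask(c,q,32,bx))
E
```

```text
[-27.59866652 296.55330116] [94.50433495 82.51072964]
top (((516.9419555664062, -227.04705810546875), (113.50643157958984, 114.77420043945312), 9.436290740966797), array([298, 170], dtype=int32), array([343, 215], dtype=int32))
top (((535.54443359375, -339.9308776855469), (145.43258666992188, 110.31788635253906), 9.343033790588379), array([337, 160], dtype=int32), array([384, 214], dtype=int32))
side (((515.7968139648438, -229.3126678466797), (125.89844512939453, 115.06986999511719), 9.291306495666504), array([271, 234], dtype=int32), array([332, 291], dtype=int32))
side (((534.767333984375, -343.35595703125), (159.06405639648438, 113.26500701904297), 9.378291130065918), array([298, 259], dtype=int32), array([373, 332], dtype=int32))
```

```bash
true
```

```text
(no output)
```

View pics/topc0.png

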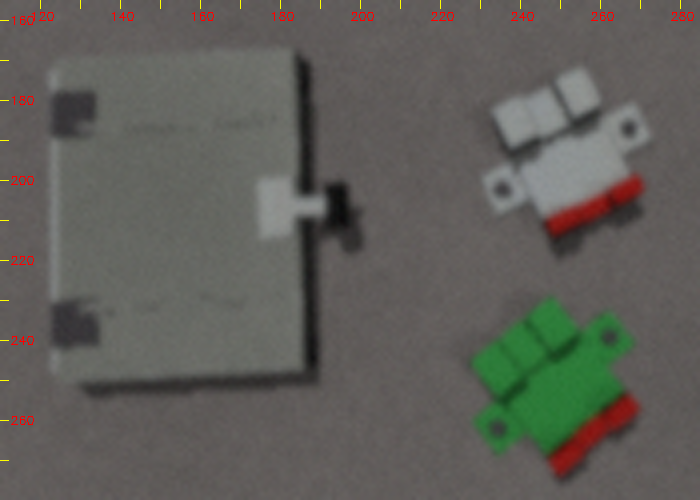

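View pics/sidec0.png

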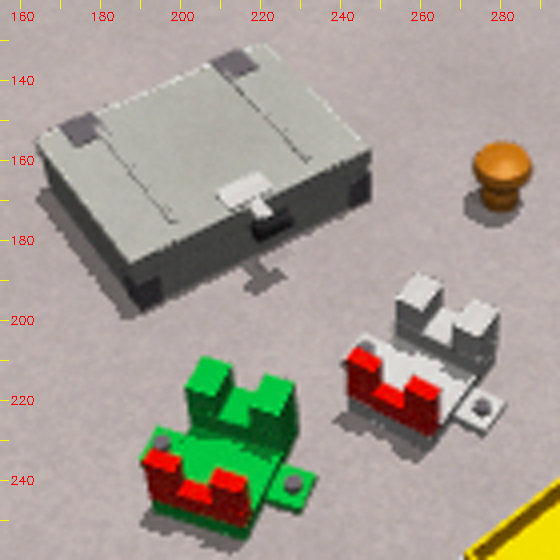

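```bash
python3 - <<'E'
from h import *
t=load("top0");s=load("side0")
crop(t,225,165,55,55,10,"topg"); crop(s,235,182,60,55,10,"sideg")
tc=[(122.5,168),(184,167.5),(187,248),(123.5,249)]
print("lid top z52",[ray(t,p,52).round(1)[:2] for p in tc])
sc=[(222,136),(247,157.5),(186.5,186),(164,155)]
print("side z52",[ray(s,p,52).round(1)[:2] for p in sc])
print("handle",tri(t,(194,206),s,(222.5,176)))
E
```

```text
lid top z52 [array([575.9, 315.2]), array([579.4, 149.4]), array([363.2, 134.4]), array([359.5, 300.6])]
side z52 [array([565.4, 286.9]), array([583.7, 152.6]), array([367.8, 141.3]), array([361.9, 301.4])]
handle [475.39215611 118.09472842  56.63558296]
```

View pics/topg.png

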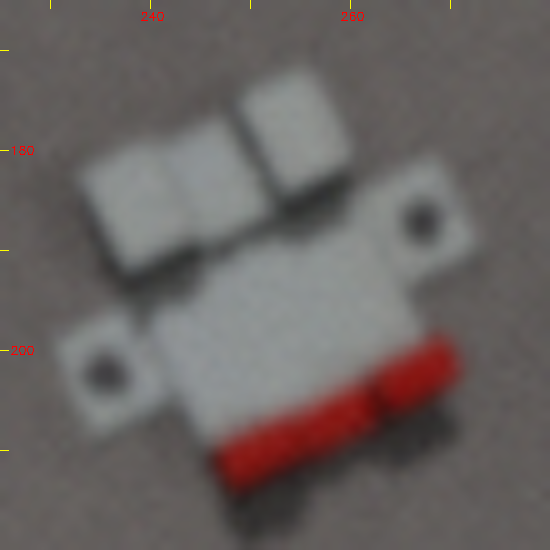

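View pics/sideg.png

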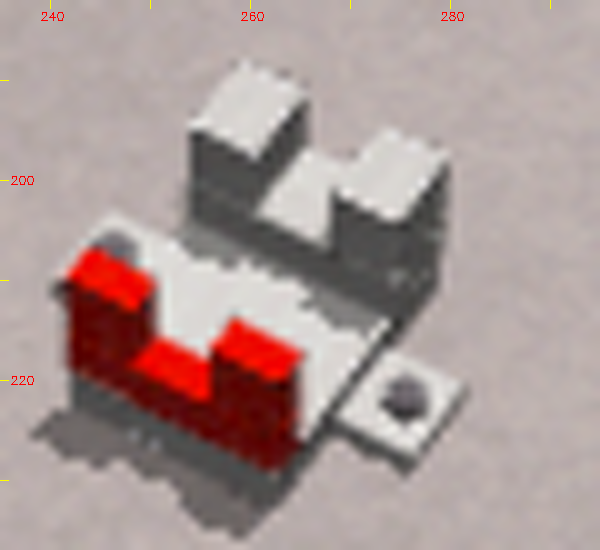

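```bash
cat > g.py <<'E'
from h import *
t=load("top0");s=load("side0")
def proc(m,w):
    m=np.array(m,float);w=np.array(w)[:,:2];mc=m.mean(0);wc=w.mean(0)
    H=(m-mc).T@(w-wc);a=np.arctan2(H[0,1]-H[1,0],H[0,0]+H[1,1])
    Rm=np.array([[np.cos(a),-np.sin(a)],[np.sin(a),np.cos(a)]]);tt=wc-Rm@mc
    return tt,a,w-(m@Rm.T+tt)
if __name__=="__main__":
    S={(-34,35):(97,248),(-47.5,35):(70,277),(-47.5,12):(135,308),(-34,12):(157,283),(-34,-12):(235,320),(-47.5,-12):(212,345),(-47.5,-35):(275,380),(-34,-35):(302,356),
     (17,35):(190,128),(17,12):(255,158),(47.5,12):(307,97),(47.5,35):(243,62),(17,-12):(333,190),(17,-35):(398,222),(47.5,-35):(450,160),(47.5,-12):(388,130)}
    T={(47.5,35):(78,175),(17,35):(122,278),(47.5,12):(155,143),(47.5,-12):(238,100),(47.5,-35):(308,66),(17,-35):(353,150),(17,-12):(290,190),(-34,35):(210,460),(-34,-35):(435,332)}
    for n,D,c,o in(("side",S,s,(235,182)),("top",T,t,(225,165))):
        W=[ray(c,(o[0]+p[0]/10-.45,o[1]+p[1]/10-.45),62) for p in D.values()]
        tt,a,r=proc(list(D),W); print(n,tt,np.degrees(a)); print(np.c_[list(D),r].round(1))
E
python3 g.py
```

```text
side [516.09580707 -35.77160854] 26.315484837056385
[[-34.   35.    0.8  -1.8]
 [-47.5  35.    1.3  -0.8]
 [-47.5  12.    0.9   1.2]
 [-34.   12.   -1.5  -0.5]
 [-34.  -12.   -0.6  -1.1]
 [-47.5 -12.    1.6   0.9]
 [-47.5 -35.   -0.2   2.5]
 [-34.  -35.   -1.7  -0.4]
 [ 17.   35.    0.3  -0.5]
 [ 17.   12.    0.    0.9]
 [ 47.5  12.   -2.2  -1. ]
 [ 47.5  35.   -0.6  -0.5]
 [ 17.  -12.    1.9   1. ]
 [ 17.  -35.    0.9   2.3]
 [ 47.5 -35.   -1.1  -0. ]
 [ 47.5 -12.    0.2  -2.1]]
top [512.76278695 -35.18934251] 27.001509103268607
[[ 47.5  35.    0.3  -0.6]
 [ 17.   35.   -0.3   1. ]
 [ 47.5  12.   -1.2  -0.7]
 [ 47.5 -12.   -0.1  -1.6]
 [ 47.5 -35.   -0.9  -0. ]
 [ 17.  -35.    3.4   1.5]
 [ 17.  -12.    2.7  -2. ]
 [-34.   35.   -3.5   0.1]
 [-34.  -35.   -0.3   2.4]]
```

```bash
python3 - <<'E'
from h import *
t=load("top0");s=load("side0")
crop(t,115,160,90,95,6,"topcase"); crop(s,155,125,100,80,7,"sidecase")
E
```

```text
(no output)
```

View pics/topcase.png

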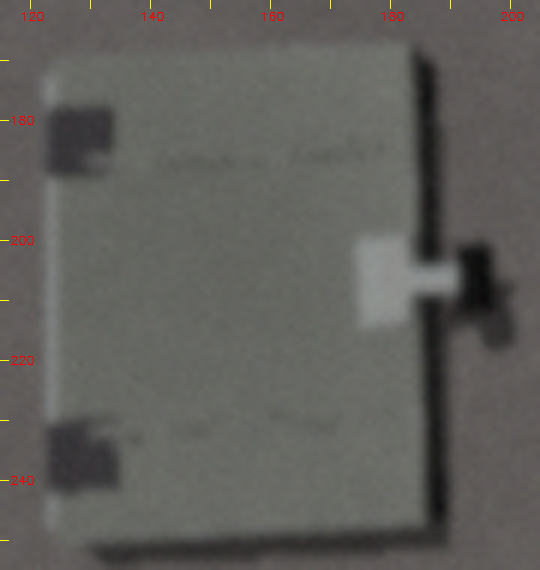

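View pics/sidecase.png

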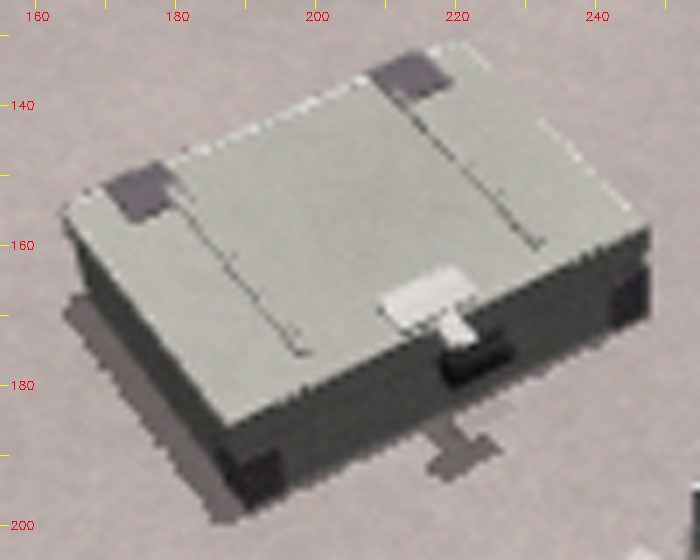

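```bash
python3 - <<'E'
from h import *
from g import proc
t=load("top0");s=load("side0")
M=[(-80,-106),(-80,106),(80,106),(80,-106)]
f=lambda o,k,p:(o[0]+(p[0]+.5)/k-.5,o[1]+(p[1]+.5)/k-.5)
for c,P,o,k in((t,[(412,43),(426,530),(50,540),(48,60)],(115,160),6),(s,[(648,228),(230,425),(65,212),(468,43)],(155,125),7)):
    W=[ray(c,f(o,k,p),52)[:2] for p in P]
    print(np.round(W,1)); tt,a,r=proc(M,W);print(tt,np.degrees(a));print(r.round(1))
h=tri(t,f((115,160),6,(478,278)),s,f((155,125),7,(477,358)));print(h)
print(ray(t,f((115,160),6,(478,278)),58),ray(s,f((155,125),7,(477,358)),54))
E
```

```text
[[581.5 151.5]
 [363.4 138.1]
 [357.9 302. ]
 [571.5 314.7]]
[468.57738549 226.59046346] 93.18203761060043
[[ 2.6 -1.1]
 [-3.8 -2.7]
 [-0.4  1.4]
 [ 1.5  2.4]]
[[584.9 153.7]
 [371.3 142.5]
 [361.8 302.3]
 [576.9 312.4]]
[473.74318647 227.72256796] 92.97149331668687
[[ 1.2  0.4]
 [-0.7  0.1]
 [-1.9  0.1]
 [ 1.4 -0.7]]
[475.58735193 117.11401516  58.64492659]
[474.39605371 117.73361466  58.        ] [478.68343025 120.63018885  54.        ]
```

```bash
python3 - <<'E'
import bench
print([n for n in dir(bench) if not n.startswith('_')]); print(getattr(bench,'grip_depth',None))
E
```

```text
['PlanningError', 'close_job', 'grip_depth', 'read_camera', 'state']
-18.8
```

```bash
cat > p.py <<'E'
# plan: python3 p.py x y z yawdeg n [tilt]  -> rows from measured pose; yaw = world angle of tool y, tool down
import sys,numpy as np
from scipy.spatial.transform import Rotation as R
from bench import state
def down(yaw,pitch=0):
    a=np.radians(yaw);y=[np.cos(a),np.sin(a),0];z=[0,0,-1];x=np.cross(y,z)
    return R.from_matrix(np.array([x,y,z]).T)*R.from_euler('y',pitch,degrees=True)
def plan(p,Rt,n):
    s=state();p0=np.array(s["tcp_pos"]);R0=R.from_quat(s["orientation"])
    w=(R0.inv()*Rt).as_rotvec(degrees=True)/n; d=(np.array(p)-p0)/n
    print("rot/row",w.round(2),"world step",d.round(2))
    for i in range(n):
        Ri=R0*R.from_rotvec(w*i,degrees=True)
        print((Ri.inv().apply(d)/1000).round(4).tolist())
def show():
    s=state();m=R.from_quat(s["orientation"]).as_matrix()
    print("t",round(s["clock"],2),"tcp",np.round(s["tcp_pos"],1),"yaw",round(np.degrees(np.arctan2(m[1,1],m[0,1])),2),"z",m[:,2].round(3),"F",np.round(s["contact_force"],1),"w",round(s["width"],1))
if __name__=="__main__":
    a=list(map(float,sys.argv[1:]));show();plan(a[:3],down(a[3],a[5] if len(a)>5 else 0),int(a[4]))
E
python3 p.py 476.5 120.5 125 3.1 12
```

```text
t 0.1 tcp [263.1 566.6 204.9] yaw 65.09 z [-0.    -0.001 -1.   ] F [-0.6 -0.6  0.7] w 94.0
rot/row [-0.    0.    5.17] world step [ 17.78 -37.17  -6.66]
[-0.0318, -0.0262, 0.0067]
[-0.034, -0.0233, 0.0067]
[-0.036, -0.0201, 0.0067]
[-0.0376, -0.0168, 0.0067]
[-0.039, -0.0133, 0.0067]
[-0.04, -0.0098, 0.0067]
[-0.0407, -0.0061, 0.0067]
[-0.0411, -0.0024, 0.0067]
[-0.0412, 0.0013, 0.0067]
[-0.0409, 0.005, 0.0067]
[-0.0403, 0.0087, 0.0067]
[-0.0393, 0.0123, 0.0067]
```

Call:
{"api": "send_rows", "payload": {
  "increments": [
    {"xyz": [-0.0318,-0.0262,0.0067],"rot": [0,0,5.17],"claw": 1},
    {"xyz": [-0.034,-0.0233,0.0067],"rot": [0,0,5.17],"claw": 1},
    {"xyz": [-0.036,-0.0201,0.0067],"rot": [0,0,5.17],"claw": 1},
    {"xyz": [-0.0376,-0.0168,0.0067],"rot": [0,0,5.17],"claw": 1},
    {"xyz": [-0.039,-0.0133,0.0067],"rot": [0,0,5.17],"claw": 1},
    {"xyz": [-0.04,-0.0098,0.0067],"rot": [0,0,5.17],"claw": 1}
  ]
}}

```text
clock: 0.6
tcp_pos: [369.9, 342.2, 165.0]
orientation: [0.471, 0.882, -0.0, -0.0]
contact_force: [0.6, 1.2, -0.2]
width: 93.9
```

```bash
python3 p.py 476.5 120.5 125 3.1 7
```

```text
t 0.6 tcp [369.9 342.2 165. ] yaw 33.82 z [-0. -0. -1.] F [ 0.6  1.2 -0.2] w 93.9
rot/row [-0.   -0.    4.39] world step [ 15.23 -31.67  -5.71]
[-0.0348, -0.005, 0.0057]
[-0.0351, -0.0023, 0.0057]
[-0.0351, 0.0004, 0.0057]
[-0.035, 0.0031, 0.0057]
[-0.0347, 0.0057, 0.0057]
[-0.0341, 0.0084, 0.0057]
[-0.0334, 0.011, 0.0057]
```

Call:
{"api": "send_rows", "payload": {
  "increments": [
    {"xyz": [-0.0348,-0.005,0.0057],"rot": [0,0,4.39],"claw": 1},
    {"xyz": [-0.0351,-0.0023,0.0057],"rot": [0,0,4.39],"claw": 1},
    {"xyz": [-0.0351,0.0004,0.0057],"rot": [0,0,4.39],"claw": 1},
    {"xyz": [-0.035,0.0031,0.0057],"rot": [0,0,4.39],"claw": 1},
    {"xyz": [-0.0347,0.0057,0.0057],"rot": [0,0,4.39],"claw": 1},
    {"xyz": [-0.0341,0.0084,0.0057],"rot": [0,0,4.39],"claw": 1},
    {"xyz": [-0.0334,0.011,0.0057],"rot": [0,0,4.39],"claw": 1},
    {"xyz": [0,0,0],"rot": [0,0,0],"claw": 1}
  ]
}}

```text
clock: 1.27
tcp_pos: [478.9, 116.7, 124.7]
orientation: [0.691, 0.723, -0.001, 0.001]
contact_force: [-0.4, -1.0, 0.1]
width: 93.7
```

```bash
python3 - <<'E'
from h import *
from p import show
show()
t=grab("top","t1");s=grab("side","s1")
print(proj(t,[476.5,120.5,125]),proj(s,[476.5,120.5,125]))
crop(t,150,150,100,100,6,"t1");crop(s,170,100,110,100,6,"s1")
E
```

```text
t 1.27 tcp [478.9 116.7 124.7] yaw 2.64 z [-0.    -0.002 -1.   ] F [-0.4 -1.   0.1] w 93.7
[189.61738556 202.89814291] [220.54307986 159.07889485]
```

View pics/t1.png

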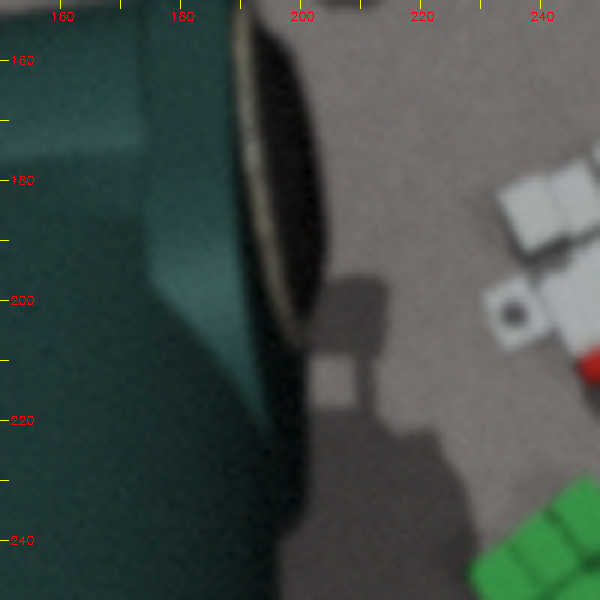

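View pics/s1.png

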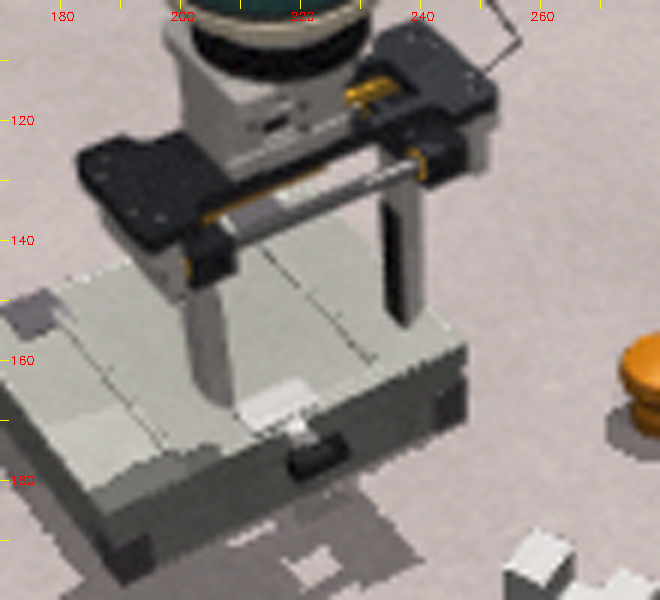

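```bash
python3 - <<'E'
from h import *
s=load("s1")
y=np.array([np.cos(np.radians(2.64)),np.sin(np.radians(2.64)),0]);x=np.array([-y[1],y[0],0]);p=np.array([478.9,116.7,124.7])
for d in(-47,-59.5,47,59.5):
    for e in(-8,8): print(d,e,((proj(s,p+d*y+e*x)+.5-[170,100])*6).round(0))
E
```

```text
-47 -8 [237. 410.]
-47 8 [221. 390.]
-59.5 -8 [214. 420.]
-59.5 8 [197. 400.]
47 -8 [406. 333.]
47 8 [388. 314.]
59.5 -8 [428. 323.]
59.5 8 [410. 304.]
```

Call:
{"api": "send_rows", "payload": {
  "increments": [
    {"xyz": [0.002,-0.0012,0.028],"rot": [0,0,-0.46],"claw": 1},
    {"xyz": [0.0018,-0.0012,0.028],"rot": [0,0,0],"claw": 0.8},
    {"xyz": [0,0,0.028],"rot": [0,0,0],"claw": 0.4},
    {"xyz": [0,0,0],"rot": [0,0,0],"claw": 0.25},
    {"xyz": [0,0,0],"rot": [0,0,0],"claw": 0.2},
    {"xyz": [0,0,0],"rot": [0,0,0],"claw": 0.2},
    {"xyz": [0,0,0],"rot": [0,0,0],"claw": 0.2}
  ],
  "grip_force": 30
}}

```text
clock: 1.95
tcp_pos: [475.4, 127.2, 43.1]
orientation: [0.683, 0.73, 0.001, 0.0]
contact_force: [-0.2, 0.7, 0.3]
width: 57.5
```

```bash
python3 - <<'E'
from h import *
from p import show
show()
s=grab("side","s2")
crop(s,170,110,110,90,6,"s2")
E
```

```text
t 1.95 tcp [475.4 127.2  43.1] yaw 3.83 z [ 0.002  0.001 -1.   ] F [-0.2  0.7  0.3] w 57.5
```

View pics/s2.png

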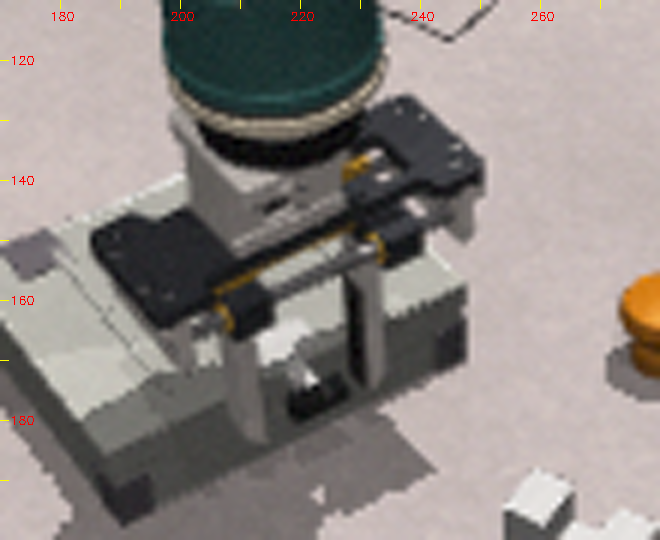

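Call:
{"api": "send_rows", "payload": {
  "increments": [
    {"xyz": [-0.0065,0.0015,0.001],"rot": [0,0,0.7],"claw": 0.6},
    {"xyz": [0,0,0],"rot": [0,0,0],"claw": 0.45},
    {"xyz": [0,0,0],"rot": [0,0,0],"claw": 0.2},
    {"xyz": [0,0,0],"rot": [0,0,0],"claw": 0.2},
    {"xyz": [0,0,0],"rot": [0,0,0],"claw": 0.2},
    {"xyz": [0,0,0],"rot": [0,0,0],"claw": 0.2},
    {"xyz": [0,0,0],"rot": [0,0,0],"claw": 0.2},
    {"xyz": [0,0,0],"rot": [0,0,0],"claw": 0.2}
  ],
  "grip_force": 30
}}

```text
clock: 2.67
tcp_pos: [477.2, 120.3, 40.6]
orientation: [0.688, 0.726, 0.001, 0.0]
contact_force: [5.4, -0.1, -1.9]
width: 30.0
```

```bash
python3 - <<'E'
from h import *
from p import show
show()
s=grab("side","s3")
crop(s,170,110,110,90,6,"s3")
E
```

```text
t 2.67 tcp [477.2 120.3  40.6] yaw 3.1 z [ 0.001  0.    -1.   ] F [ 5.4 -0.1 -1.9] w 30.0
```

View pics/s3.png

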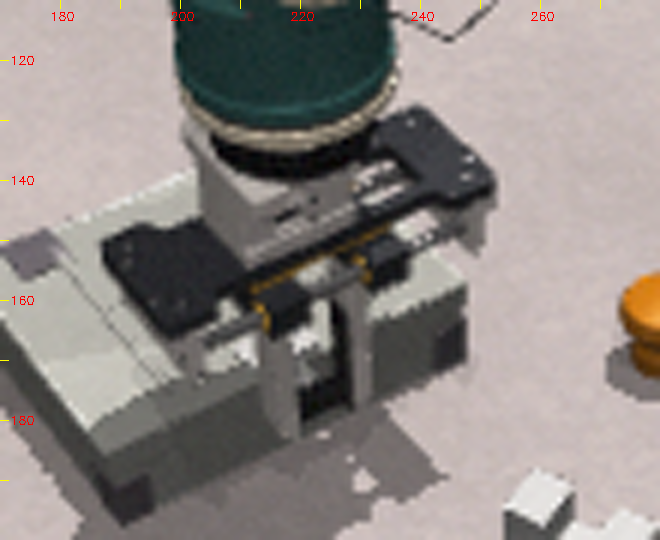

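```bash
python3 -c "
import numpy as np
th=np.radians(0.6+np.r_[0,2,np.arange(6,103,4.)])
x=186*-np.cos(th);z=-186*np.sin(th)
for i,(a,b) in enumerate(zip(np.diff(x),np.diff(z))):print(i,round(a/1000,4),round(b/1000,4))"
```

```text
0 0.0002 -0.0065
1 0.001 -0.0129
2 0.0019 -0.0128
3 0.0028 -0.0127
4 0.0037 -0.0124
5 0.0046 -0.0122
6 0.0054 -0.0118
7 0.0062 -0.0114
8 0.007 -0.0109
9 0.0077 -0.0104
10 0.0084 -0.0099
11 0.0091 -0.0092
12 0.0097 -0.0086
13 0.0103 -0.0079
14 0.0108 -0.0071
15 0.0113 -0.0064
16 0.0117 -0.0056
17 0.0121 -0.0047
18 0.0124 -0.0039
19 0.0126 -0.003
20 0.0128 -0.0021
21 0.0129 -0.0012
22 0.013 -0.0003
23 0.013 0.0006
24 0.0129 0.0015
25 0.0128 0.0024
```

Call:
{"api": "send_rows", "payload": {
  "increments": [
    {"xyz": [0.0002,0,-0.0065],"rot": [0,0,0],"claw": 0.2},
    {"xyz": [0.001,0,-0.0129],"rot": [0,0,0],"claw": 0.2},
    {"xyz": [0.0019,0,-0.0128],"rot": [0,0,0],"claw": 0.2},
    {"xyz": [0.0028,0,-0.0127],"rot": [0,0,0],"claw": 0.2},
    {"xyz": [0.0037,0,-0.0124],"rot": [0,0,0],"claw": 0.2},
    {"xyz": [0.0046,0,-0.0122],"rot": [0,0,0],"claw": 0.2},
    {"xyz": [0.0054,0,-0.0118],"rot": [0,0,0],"claw": 0.2}
  ]
}}

```text
clock: 3.3
tcp_pos: [476.1, 140.1, 122.6]
orientation: [0.688, 0.726, 0.001, 0.0]
contact_force: [7.0, 3.9, -4.4]
width: 29.5
```

Call:
{"api": "send_rows", "payload": {
  "increments": [
    {"xyz": [0.0062,0,-0.0114],"rot": [0,0,0],"claw": 0.2},
    {"xyz": [0.007,0,-0.0109],"rot": [0,0,0],"claw": 0.2},
    {"xyz": [0.0077,0,-0.0104],"rot": [0,0,0],"claw": 0.2},
    {"xyz": [0.0084,0,-0.0099],"rot": [0,0,0],"claw": 0.2},
    {"xyz": [0.0091,0,-0.0092],"rot": [0,0,0],"claw": 0.2},
    {"xyz": [0.0097,0,-0.0086],"rot": [0,0,0],"claw": 0.2},
    {"xyz": [0.0103,0,-0.0079],"rot": [0,0,0],"claw": 0.2},
    {"xyz": [0.0108,0,-0.0071],"rot": [0,0,0],"claw": 0.2},
    {"xyz": [0.0113,0,-0.0064],"rot": [0,0,0],"claw": 0.2}
  ]
}}

```text
clock: 4.05
tcp_pos: [471.4, 220.3, 204.0]
orientation: [0.688, 0.726, 0.0, 0.0]
contact_force: [7.1, -0.2, -5.7]
width: 29.5
```

```bash
python3 - <<'E'
from h import *
from p import show
show()
s=grab("side","s4")
crop(s,140,60,140,120,5,"s4")
E
```

```text
t 4.05 tcp [471.4 220.3 204. ] yaw 3.08 z [ 0.001 -0.    -1.   ] F [ 7.1 -0.2 -5.7] w 29.5
```

View pics/s4.png

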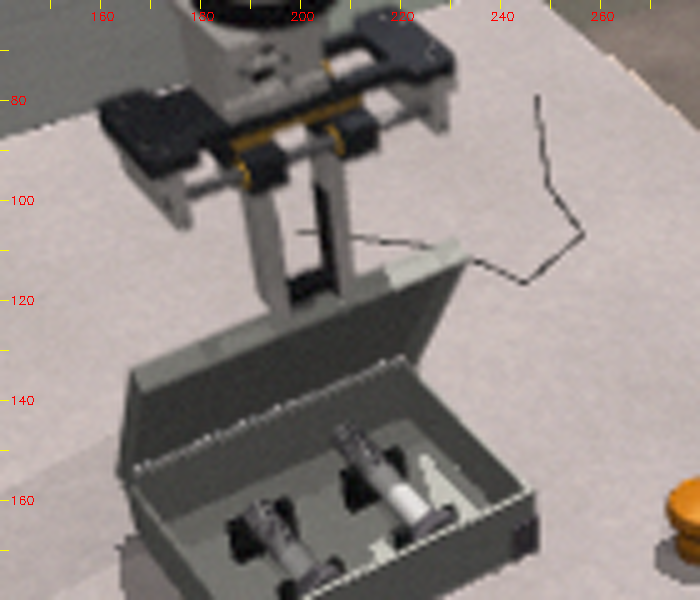

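Call:
{"api": "send_rows", "payload": {
  "increments": [
    {"xyz": [0.0117,0,-0.0056],"rot": [0,0,0],"claw": 0.2},
    {"xyz": [0.0121,0,-0.0047],"rot": [0,0,0],"claw": 0.2},
    {"xyz": [0.0124,0,-0.0039],"rot": [0,0,0],"claw": 0.2},
    {"xyz": [0.0126,0,-0.003],"rot": [0,0,0],"claw": 0.2},
    {"xyz": [0.0128,0,-0.0021],"rot": [0,0,0],"claw": 0.2},
    {"xyz": [0.0129,0,-0.0012],"rot": [0,0,0],"claw": 0.2},
    {"xyz": [0.013,0,-0.0003],"rot": [0,0,0],"claw": 0.2},
    {"xyz": [0.013,0,0.0006],"rot": [0,0,0],"claw": 0.2},
    {"xyz": [0.0129,0,0.0015],"rot": [0,0,0],"claw": 0.2},
    {"xyz": [0.0128,0,0.0024],"rot": [0,0,0],"claw": 0.2},
    {"xyz": [0.006,0,0.0015],"rot": [0,0,0],"claw": 0.2},
    {"xyz": [0,0,0],"rot": [0,0,0],"claw": 0.2}
  ]
}}

```text
clock: 5.1
tcp_pos: [463.6, 355.2, 218.5]
orientation: [0.687, 0.727, 0.001, -0.0]
contact_force: [1.2, 2.4, 10.0]
width: 29.8
```

```bash
python3 - <<'E'
from h import *
from p import show
show()
s=grab("side","s5")
crop(s,140,60,140,140,5,"s5")
t=grab("top","t5")
crop(t,90,140,150,125,5,"t5")
E
```

```text
t 5.1 tcp [463.6 355.2 218.5] yaw 3.24 z [ 0.001  0.002 -1.   ] F [ 1.2  2.4 10. ] w 29.8
```

View pics/s5.png

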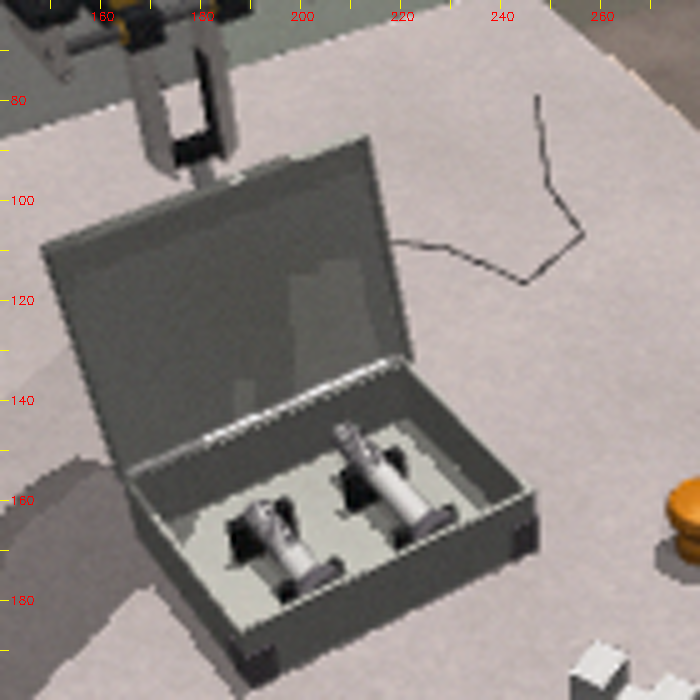

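View pics/t5.png

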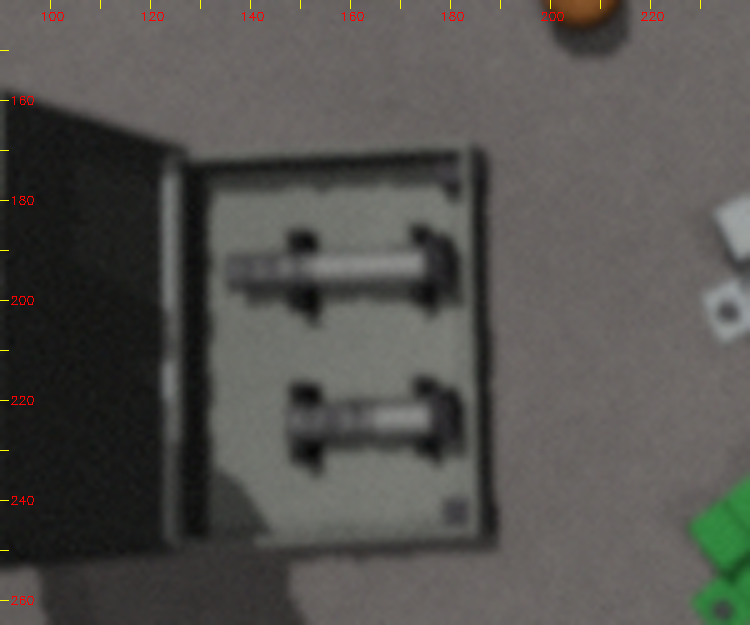

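```bash
python3 - <<'E'
from h import *
t=load("t5");s=load("s5")
crop(t,130,175,60,70,10,"t5b");crop(s,180,138,60,50,12,"s5b")
E
```

```text
(no output)
```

View pics/t5b.png

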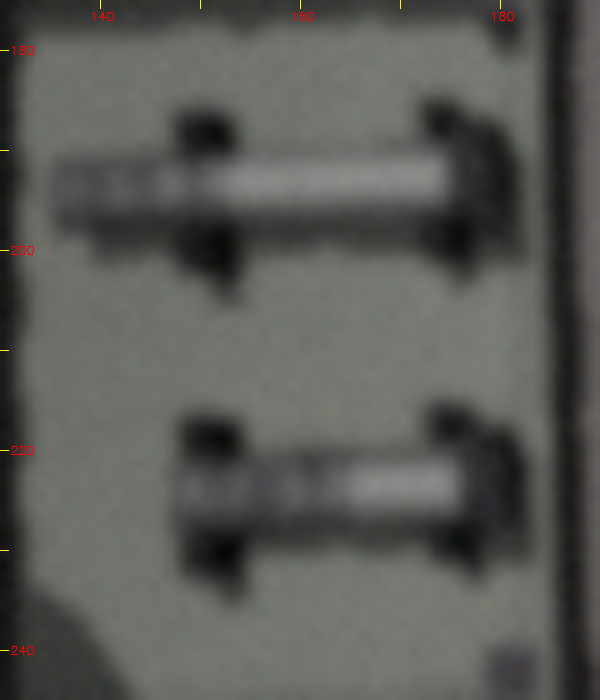

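View pics/s5b.png

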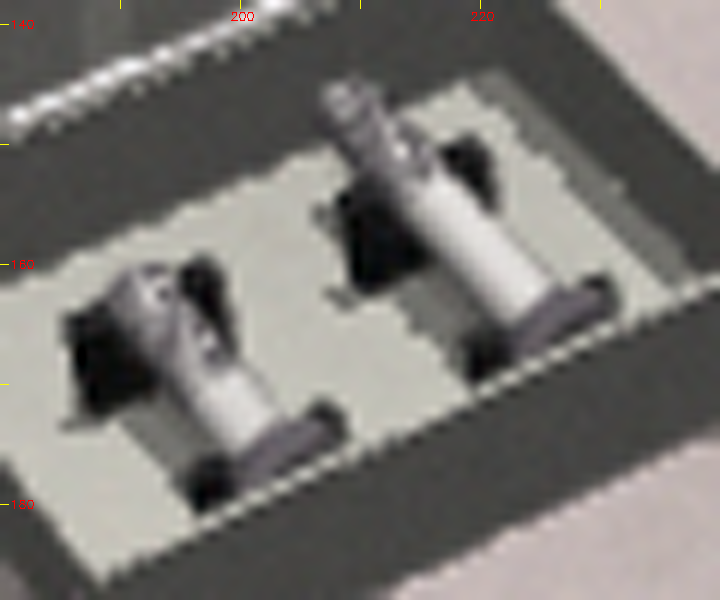

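Call:
{"api": "send_rows", "payload": {
  "increments": [
    {"xyz": [0,0,0],"rot": [0,0,0],"claw": 0.6},
    {"xyz": [0,0,0],"rot": [0,0,0],"claw": 0.6},
    {"xyz": [0,0,0],"rot": [0,0,0],"claw": 0.6},
    {"xyz": [0,0,-0.02],"rot": [0,0,0],"claw": 0.6},
    {"xyz": [0,0,-0.02],"rot": [0,0,0],"claw": 0.6},
    {"xyz": [0,0,0],"rot": [0,0,0],"claw": 0.6}
  ]
}}

```text
clock: 5.7
tcp_pos: [464.7, 353.0, 261.4]
orientation: [0.688, 0.726, 0.002, 0.0]
contact_force: [0.8, 0.3, -0.1]
width: 56.2
```

```bash
python3 - <<'E'
from h import *
from p import show
show()
s=grab("side","s6")
crop(s,130,50,150,140,5,"s6")
E
```

```text
t 5.7 tcp [464.7 353.  261.4] yaw 3.09 z [ 0.002  0.003 -1.   ] F [ 0.8  0.3 -0.1] w 56.2
```

View pics/s6.png

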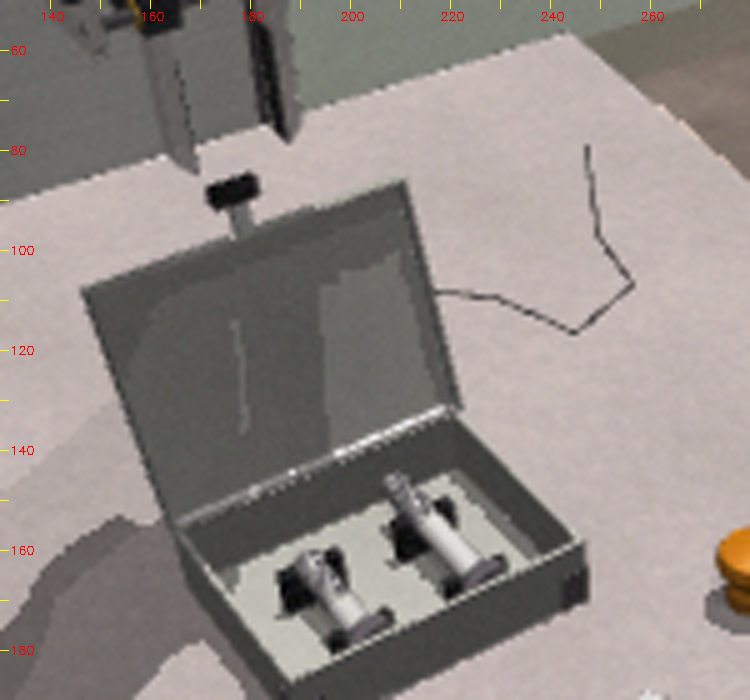

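```bash
python3 - <<'E'
from h import *
t=load("t5");s=load("s5")
ft=lambda p:(130+(p[0]+.5)/10-.5,175+(p[1]+.5)/10-.5)
fs=lambda p:(180+(p[0]+.5)/12-.5,138+(p[1]+.5)/12-.5)
# shank-top ridge approx; use axis height 32 for silhouettes
for n,a,b,c,d in(("short",(463,490),(172,490),(268,442),(136,296)),("long",(450,189),(52,195),(530,322),(345,100))):
    print(n,"top",ray(t,ft(a),34)[:2].round(1),ray(t,ft(b),34)[:2].round(1),"side",ray(s,fs(c),36)[:2].round(1),ray(s,fs(d),36)[:2].round(1))
E
python3 p.py 429.5 215 150 3.1 4
```

```text
short top [427.8 169.3] [427.1 247.7] side [433.1 175.1] [426.8 242.3]
long top [510.  175.8] [507.2 284.1] side [512.3 178.6] [510.  283.2]
t 5.75 tcp [464.3 352.7 259.7] yaw 3.1 z [ 0.001  0.002 -1.   ] F [ 0.3 -1.  -0.1] w 56.6
rot/row [ 0.02 -0.02  0.  ] world step [ -8.7  -34.43 -27.43]
[-0.034, -0.0106, 0.0274]
[-0.0339, -0.0106, 0.0274]
[-0.0339, -0.0106, 0.0274]
[-0.0339, -0.0106, 0.0274]
```

Call:
{"api": "send_rows", "payload": {
  "increments": [
    {"xyz": [-0.0283,-0.0085,0.0219],"rot": [0,0,0],"claw": 0.5},
    {"xyz": [-0.0283,-0.0085,0.0219],"rot": [0,0,0],"claw": 0.5},
    {"xyz": [-0.0283,-0.0085,0.0219],"rot": [0,0,0],"claw": 0.5},
    {"xyz": [-0.0283,-0.0085,0.0219],"rot": [0,0,0],"claw": 0.5},
    {"xyz": [-0.0283,-0.0085,0.0219],"rot": [0,0,0],"claw": 0.5},
    {"xyz": [0,0,0.03],"rot": [0,0,0],"claw": 0.5},
    {"xyz": [0,0,0.03],"rot": [0,0,0],"claw": 0.5},
    {"xyz": [0,0,0],"rot": [0,0,0],"claw": 0.5},
    {"xyz": [0,0,0],"rot": [0,0,0],"claw": 0.5}
  ]
}}

```text
clock: 6.5
tcp_pos: [428.2, 208.0, 88.1]
orientation: [0.688, 0.726, -0.002, -0.0]
contact_force: [0.2, 0.2, 0.9]
width: 47.0
```

```bash
python3 - <<'E'
from h import *
from p import show
show()
s=grab("side","s7")
crop(s,150,90,110,100,6,"s7")
E
python3 p.py 429.3 209 20.5 3.1 3
```

```text
t 6.5 tcp [428.2 208.   88.1] yaw 3.09 z [-0.003 -0.002 -1.   ] F [0.2 0.2 0.9] w 47.0
t 6.55 tcp [429.1 208.6  89.3] yaw 3.1 z [-0.001 -0.001 -1.   ] F [ 0.6 -0.6  0.4] w 46.9
rot/row [-0.01  0.01  0.  ] world step [  0.05   0.13 -22.94]
[0.0001, 0.0001, 0.0229]
[0.0001, 0.0001, 0.0229]
[0.0001, 0.0001, 0.0229]
```

View pics/s7.png

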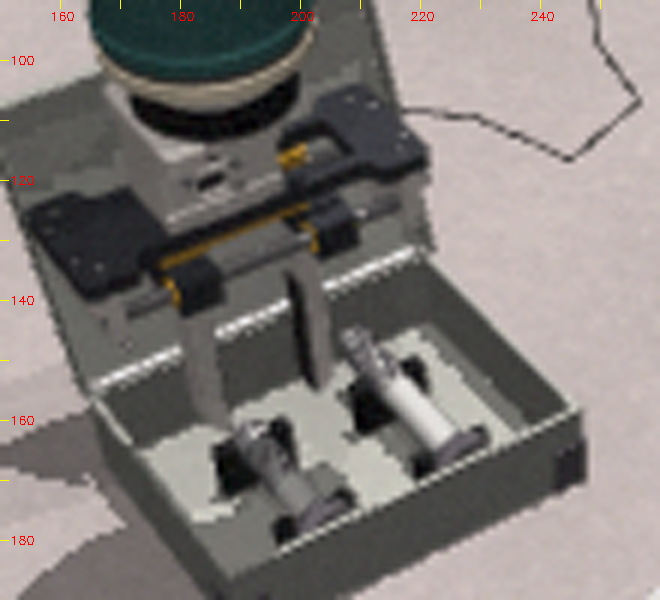

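Call:
{"api": "send_rows", "payload": {
  "increments": [
    {"xyz": [0,0,0.023],"rot": [0,0,0],"claw": 0.5},
    {"xyz": [0,0,0.023],"rot": [0,0,0],"claw": 0.5},
    {"xyz": [0,0,0.0225],"rot": [0,0,0],"claw": 0.5},
    {"xyz": [0,0,0],"rot": [0,0,0],"claw": 0.5},
    {"xyz": [0,0,0],"rot": [0,0,0],"claw": 0.25},
    {"xyz": [0,0,0],"rot": [0,0,0],"claw": 0.1},
    {"xyz": [0,0,0],"rot": [0,0,0],"claw": 0.1},
    {"xyz": [0,0,0],"rot": [0,0,0],"claw": 0.1}
  ],
  "grip_force": 40
}}

```text
clock: 7.22
tcp_pos: [429.8, 209.1, 21.7]
orientation: [0.688, 0.726, 0.001, 0.0]
contact_force: [-0.1, -0.1, 0.9]
width: 23.7
```

```bash
python3 - <<'E'
from h import *
from p import show
show()
s=grab("side","s8")
crop(s,150,90,110,100,6,"s8")
E
```

```text
t 7.22 tcp [429.8 209.1  21.7] yaw 3.11 z [ 0.002  0.001 -1.   ] F [-0.1 -0.1  0.9] w 23.7
```

View pics/s8.png

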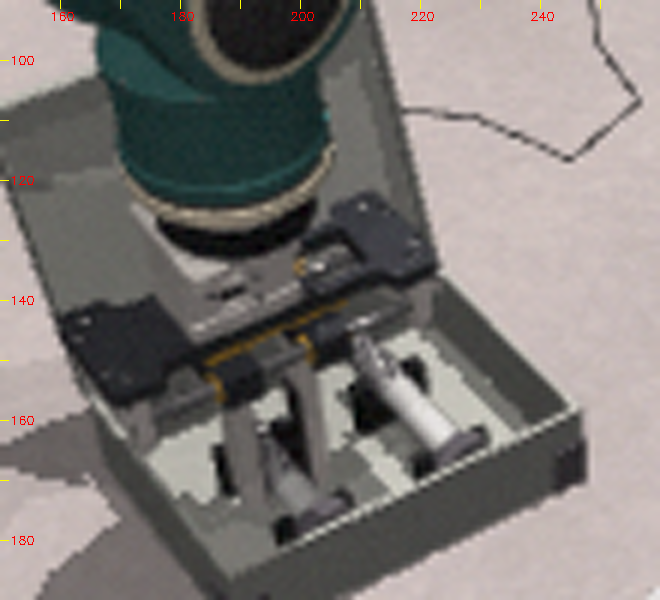

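Call:
{"api": "send_rows", "payload": {
  "increments": [
    {"xyz": [0,0,0],"rot": [0,0,0],"claw": 0.1},
    {"xyz": [0,0,0],"rot": [0,0,0],"claw": 0.1},
    {"xyz": [0,0,0],"rot": [0,0,0],"claw": 0.1}
  ]
}}

```text
clock: 7.52
tcp_pos: [429.7, 209.0, 21.2]
orientation: [0.688, 0.726, 0.001, 0.0]
contact_force: [-1.8, -0.4, 11.9]
width: 19.1
```

```bash
python3 -c "from p import show;show()"
```

```text
t 7.52 tcp [429.7 209.   21.2] yaw 3.1 z [ 0.001  0.001 -1.   ] F [-1.8 -0.4 11.9] w 19.1
```

Call:
{"api": "send_rows", "payload": {
  "increments": [
    {"xyz": [0,0,0],"rot": [0,0,0],"claw": 0.4},
    {"xyz": [0,0,0.002],"rot": [0,0,0],"claw": 0.4},
    {"xyz": [0,0,0.002],"rot": [0,0,0],"claw": 0.3},
    {"xyz": [0,0,0],"rot": [0,0,0],"claw": 0.15},
    {"xyz": [0,0,0],"rot": [0,0,0],"claw": 0.15},
    {"xyz": [0,0,0],"rot": [0,0,0],"claw": 0.15},
    {"xyz": [0,0,0],"rot": [0,0,0],"claw": 0.15},
    {"xyz": [0,0,0],"rot": [0,0,0],"claw": 0.15}
  ]
}}

```text
clock: 8.18
tcp_pos: [429.0, 208.5, 16.3]
orientation: [0.688, 0.726, -0.0, 0.0]
contact_force: [0.6, -0.7, -2.8]
width: 19.0
```

```bash
python3 -c "from p import show;show()"
```

```text
t 8.18 tcp [429.  208.5  16.3] yaw 3.1 z [-0. -0. -1.] F [ 0.6 -0.7 -2.8] w 19.0
```

Call:
{"api": "send_rows", "payload": {
  "increments": [
    {"xyz": [0,0,-0.01],"rot": [0,0,0],"claw": 0.15},
    {"xyz": [0,0,-0.03],"rot": [0,0,0],"claw": 0.15},
    {"xyz": [0,0,-0.035],"rot": [0,0,0],"claw": 0.15},
    {"xyz": [0,0,-0.03],"rot": [0,0,0],"claw": 0.15},
    {"xyz": [0,0,0],"rot": [0,0,0],"claw": 0.15}
  ]
}}

```text
clock: 8.6
tcp_pos: [431.4, 209.6, 126.9]
orientation: [0.688, 0.726, 0.004, 0.001]
contact_force: [2.1, -0.3, -1.1]
width: 19.0
```

```bash
python3 - <<'E'
from h import *
s=grab("side","s9")
crop(s,150,70,130,120,5,"s9")
E
python3 p.py 500.6 -42.4 95 -63.4 10
```

```text
t 8.65 tcp [430.4 209.4 124.3] yaw 3.1 z [ 0.004  0.003 -1.   ] F [-0.2 -0.3 -3.5] w 19.1
rot/row [ 0.01 -0.03  6.65] world step [  7.02 -25.18  -2.93]
[-0.0255, 0.0056, 0.0029]
[-0.0247, 0.0086, 0.0029]
[-0.0235, 0.0114, 0.0029]
[-0.0221, 0.014, 0.0029]
[-0.0203, 0.0165, 0.0029]
[-0.0183, 0.0187, 0.0029]
[-0.016, 0.0207, 0.0029]
[-0.0135, 0.0224, 0.0029]
[-0.0108, 0.0238, 0.0029]
[-0.0079, 0.0249, 0.0029]
```

View pics/s9.png

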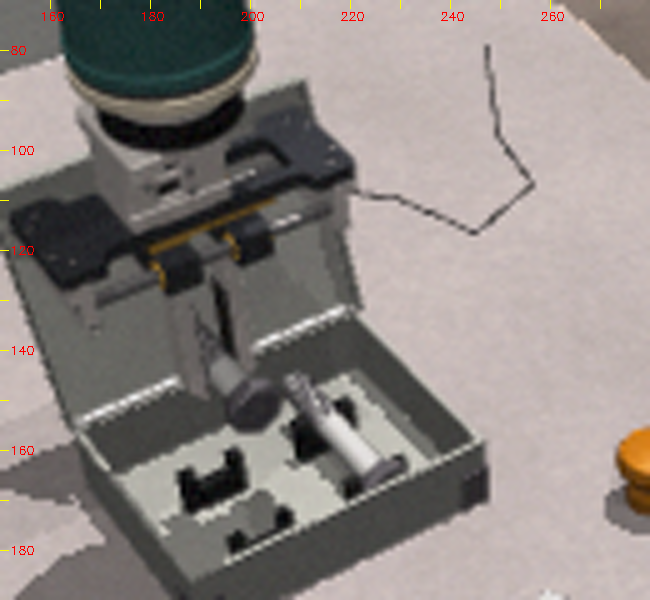

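Call:
{"api": "send_rows", "payload": {
  "increments": [
    {"xyz": [-0.0255,0.0056,0.0029],"rot": [0,0,6.65],"claw": 0.15},
    {"xyz": [-0.0247,0.0086,0.0029],"rot": [0,0,6.65],"claw": 0.15},
    {"xyz": [-0.0235,0.0114,0.0029],"rot": [0,0,6.65],"claw": 0.15},
    {"xyz": [-0.0221,0.014,0.0029],"rot": [0,0,6.65],"claw": 0.15},
    {"xyz": [-0.0203,0.0165,0.0029],"rot": [0,0,6.65],"claw": 0.15},
    {"xyz": [-0.0183,0.0187,0.0029],"rot": [0,0,6.65],"claw": 0.15},
    {"xyz": [-0.016,0.0207,0.0029],"rot": [0,0,6.65],"claw": 0.15},
    {"xyz": [-0.0135,0.0224,0.0029],"rot": [0,0,6.65],"claw": 0.15},
    {"xyz": [-0.0108,0.0238,0.0029],"rot": [0,0,6.65],"claw": 0.15},
    {"xyz": [-0.0079,0.0249,0.0029],"rot": [0,0,6.65],"claw": 0.15},
    {"xyz": [0,0,0],"rot": [0,0,0],"claw": 0.15},
    {"xyz": [0,0,0],"rot": [0,0,0],"claw": 0.15}
  ]
}}

```text
clock: 9.65
tcp_pos: [498.5, -44.7, 91.5]
orientation: [0.973, 0.229, -0.001, 0.0]
contact_force: [-0.4, 0.9, -3.0]
width: 18.5
```

```bash
python3 - <<'E'
from h import *
from p import show
show()
s=grab("side","s10")
crop(s,210,130,100,100,6,"s10")
t=grab("top","t10")
crop(t,205,150,90,90,6,"t10")
E
python3 p.py 500.6 -42.4 70 -63.4 1
```

```text
t 9.65 tcp [498.5 -44.7  91.5] yaw -63.53 z [-0.002 -0.001 -1.   ] F [-0.4  0.9 -3. ] w 18.5
t 9.75 tcp [498.7 -42.7  91.8] yaw -63.3 z [-0.001 -0.    -1.   ] F [ 0.3  0.2 -2.4] w 18.6
rot/row [-0.03  0.06  0.1 ] world step [  1.94   0.32 -21.79]
[0.0019, 0.0006, 0.0218]
```

View pics/s10.png

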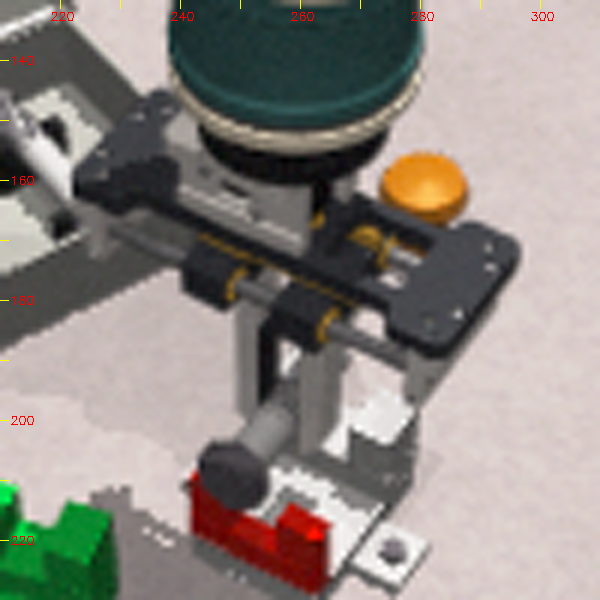

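View pics/t10.png

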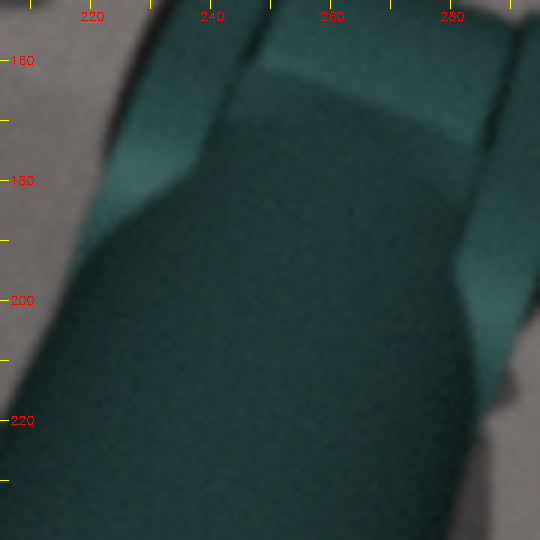

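```bash
python3 - <<'E'
from h import *
s=load("s10")
a=np.radians(26.7)
for d in(-50.5,-38): print(d,((proj(s,[498.7+d*np.cos(a),-42.7+d*np.sin(a),107.5])+.5-[210,130])*6).round(0))
crop(s,235,185,45,45,13,"s10b")
E
```

```text
-50.5 [224. 480.]
-38 [239. 461.]
```

View pics/s10b.png

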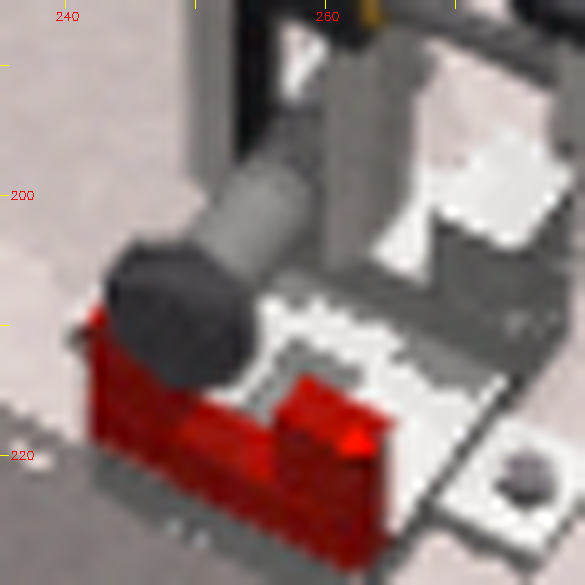

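Call:
{"api": "send_rows", "payload": {
  "increments": [
    {"xyz": [-0.001,-0.0005,0.016],"rot": [0,0,0.1],"claw": 0.15},
    {"xyz": [0,0,0.016],"rot": [0,0,0],"claw": 0.15},
    {"xyz": [0,0,0],"rot": [0,0,0],"claw": 0.15},
    {"xyz": [0,0,0],"rot": [0,0,0],"claw": 0.15},
    {"xyz": [0,0,0],"rot": [0,0,0],"claw": 0.15}
  ]
}}

```text
clock: 10.17
tcp_pos: [498.3, -42.9, 61.0]
orientation: [0.973, 0.23, 0.0, 0.0]
contact_force: [-0.3, 0.1, -2.5]
width: 18.9
```

```bash
python3 - <<'E'
from h import *
from p import show
show()
s=grab("side","s11")
crop(s,235,180,45,45,13,"s11")
E
```

```text
t 10.17 tcp [498.3 -42.9  61. ] yaw -63.44 z [ 0.  0. -1.] F [-0.3  0.1 -2.5] w 18.9
```

View pics/s11.png

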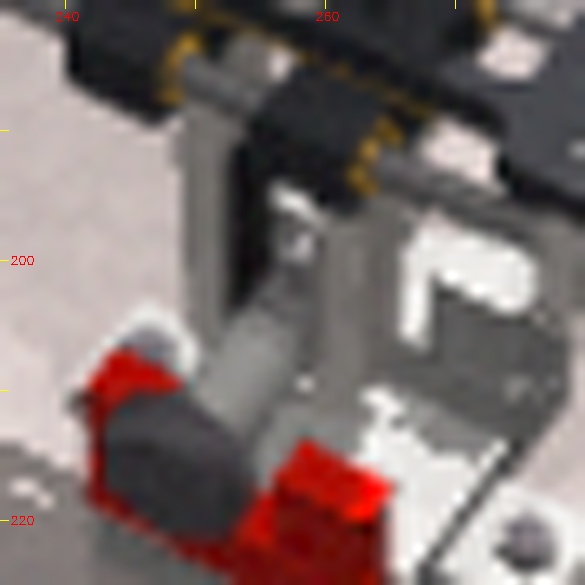

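```bash
python3 - <<'E'
from h import *
s=load("s11")
ax=np.array([np.cos(np.radians(26.56)),np.sin(np.radians(26.56))]);ay=np.array([-ax[1],ax[0]])
f=lambda p:(235+p[0]/10-.45,182+p[1]/10-.45)
S={(-34,12):(157,283),(-34,-12):(235,320),(-47.5,12):(135,308),(-47.5,-12):(212,345),(17,12):(255,158),(47.5,12):(307,97),(17,-12):(333,190),(47.5,-12):(388,130)}
for z,uv,n in((76.7,(248.0,215.5),"head"),):
    w=ray(s,uv,z)[:2];print(n,w,"lat",w@ay,"lon",w@ax)
for k,p in S.items():
    w=ray(s,f(p),62)[:2];print(k,"lat",round(w@ay,1),"lon",round(w@ax,1))
p=np.array([498.3,-42.9]);print("tcp lat",p@ay,"lon",p@ax, "head lon exp",p@ax-50.5)
E
```

```text
head [457.79728777 -63.676799  ] lat -261.6538426313392 lon 381.01228071509325
(-34, 12) lat -250.4 lon 410.1
(-34, -12) lat -275.4 lon 410.6
(-47.5, 12) lat -249.9 lon 399.5
(-47.5, -12) lat -274.5 lon 399.9
(17, 12) lat -250.0 lon 463.1
(47.5, 12) lat -250.8 lon 490.8
(17, -12) lat -274.8 lon 464.7
(47.5, -12) lat -276.9 lon 492.3
tcp lat -261.1798593461921 lon 426.5306332163064 head lon exp 376.0306332163064
```

Call:
{"api": "send_rows", "payload": {
  "increments": [
    {"xyz": [-0.002,0.0006,0.008],"rot": [0,0,0],"claw": 0.15},
    {"xyz": [0,0,0.008],"rot": [0,0,0],"claw": 0.15},
    {"xyz": [0,0,0.007],"rot": [0,0,0],"claw": 0.15},
    {"xyz": [0,0,0.004],"rot": [0,0,0],"claw": 0.15},
    {"xyz": [0,0,0],"rot": [0,0,0],"claw": 0.15},
    {"xyz": [0,0,0],"rot": [0,0,0],"claw": 0.15}
  ]
}}

```text
clock: 10.72
tcp_pos: [496.4, -44.9, 33.1]
orientation: [0.973, 0.229, -0.0, 0.0]
contact_force: [-0.9, -0.7, -2.7]
width: 18.9
```

```bash
python3 - <<'E'
from h import *
from p import show
show()
s=grab("side","s12")
crop(s,235,180,45,45,13,"s12")
E
```

```text
t 10.72 tcp [496.4 -44.9  33.1] yaw -63.51 z [-0.001 -0.    -1.   ] F [-0.9 -0.7 -2.7] w 18.9
```

View pics/s12.png

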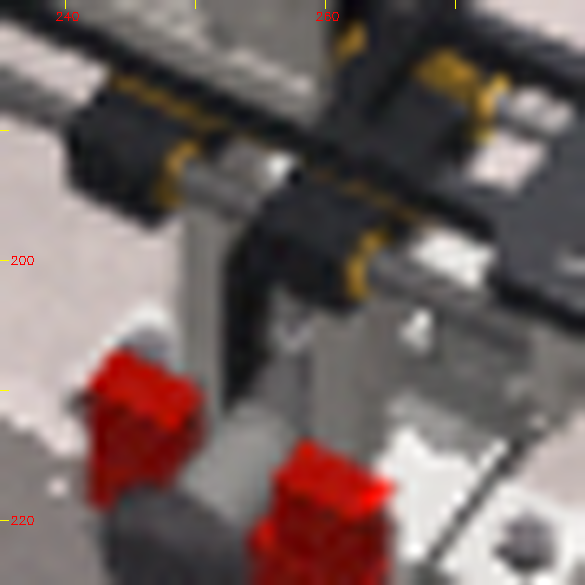

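Call:
{"api": "send_rows", "payload": {
  "increments": [
    {"xyz": [0,0,0.002],"rot": [0,0,0],"claw": 0.15},
    {"xyz": [0,0,0.001],"rot": [0,0,0],"claw": 0.15},
    {"xyz": [0,0,0],"rot": [0,0,0],"claw": 0.15},
    {"xyz": [0,0,0],"rot": [0,0,0],"claw": 0.15}
  ]
}}

```text
clock: 11.1
tcp_pos: [496.6, -44.8, 30.4]
orientation: [0.973, 0.229, 0.0, 0.0]
contact_force: [-0.5, -0.6, -2.5]
width: 18.9
```

Not touching yet; a bit lower, then draw along +x until the head meets the red face.

Call:
{"api": "send_rows", "payload": {
  "increments": [
    {"xyz": [0,0,0.001],"rot": [0,0,0],"claw": 0.15},
    {"xyz": [0,0,0.0005],"rot": [0,0,0],"claw": 0.15},
    {"xyz": [0,0,0],"rot": [0,0,0],"claw": 0.15},
    {"xyz": [0,0,0],"rot": [0,0,0],"claw": 0.15}
  ]
}}

```text
clock: 11.43
tcp_pos: [496.9, -44.7, 29.7]
orientation: [0.973, 0.229, 0.0, -0.0]
contact_force: [-6.3, 1.2, 20.5]
width: 18.7
```

Call:
{"api": "send_rows", "payload": {
  "increments": [
    {"xyz": [0.001,0,-0.0007],"rot": [0,0,0],"claw": 0.15},
    {"xyz": [0.001,0,0],"rot": [0,0,0],"claw": 0.15},
    {"xyz": [0.001,0,0],"rot": [0,0,0],"claw": 0.15},
    {"xyz": [0.001,0,0],"rot": [0,0,0],"claw": 0.15},
    {"xyz": [0,0,0],"rot": [0,0,0],"claw": 0.15},
    {"xyz": [0,0,0],"rot": [0,0,0],"claw": 0.15}
  ]
}}

```text
clock: 11.93
tcp_pos: [500.0, -43.5, 29.9]
orientation: [0.973, 0.229, -0.0, 0.0]
contact_force: [-6.3, -3.8, 12.0]
width: 19.2
```

Call:
{"api": "send_rows", "payload": {
  "increments": [
    {"xyz": [0.001,0,-0.0003],"rot": [0,0,0],"claw": 0.15},
    {"xyz": [0.001,0,0],"rot": [0,0,0],"claw": 0.15},
    {"xyz": [0,0,0],"rot": [0,0,0],"claw": 0.15},
    {"xyz": [0,0,0],"rot": [0,0,0],"claw": 0.15}
  ]
}}

```text
clock: 12.27
tcp_pos: [502.1, -42.3, 30.0]
orientation: [0.973, 0.229, 0.0, 0.0]
contact_force: [-1.8, -1.3, 6.0]
width: 18.5
```

```bash
python3 - <<'E'
from h import *
from p import show
show()
s=grab("side","s13")
crop(s,235,185,45,45,13,"s13")
E
```

```text
t 12.27 tcp [502.1 -42.3  30. ] yaw -63.51 z [ 0. -0. -1.] F [-1.8 -1.3  6. ] w 18.5
```

View pics/s13.png

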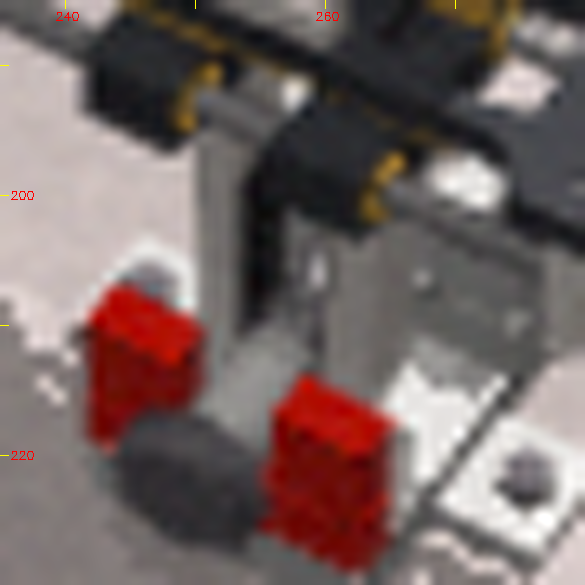

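Call:
{"api": "send_rows", "payload": {
  "increments": [
    {"xyz": [0.001,0,0],"rot": [0,0,0],"claw": 0.15},
    {"xyz": [0.001,0,0],"rot": [0,0,0],"claw": 0.15},
    {"xyz": [0.001,0,0],"rot": [0,0,0],"claw": 0.15},
    {"xyz": [0,0,0],"rot": [0,0,0],"claw": 0.15},
    {"xyz": [0,0,0],"rot": [0,0,0],"claw": 0.15}
  ]
}}

```text
clock: 12.73
tcp_pos: [504.6, -41.0, 30.0]
orientation: [0.973, 0.229, -0.0, 0.0]
contact_force: [-4.2, -2.5, 6.7]
width: 19.0
```

Call:
{"api": "send_rows", "payload": {
  "increments": [
    {"xyz": [0.001,0,0],"rot": [0,0,0],"claw": 0.15},
    {"xyz": [0.001,0,0],"rot": [0,0,0],"claw": 0.15},
    {"xyz": [0,0,0],"rot": [0,0,0],"claw": 0.15},
    {"xyz": [0,0,0],"rot": [0,0,0],"claw": 0.15}
  ]
}}

```text
clock: 13.07
tcp_pos: [506.4, -40.1, 30.0]
orientation: [0.973, 0.229, -0.0, 0.0]
contact_force: [-3.9, -2.2, 7.5]
width: 19.0
```

Call:
{"api": "send_rows", "payload": {
  "increments": [
    {"xyz": [0.001,0,0],"rot": [0,0,0],"claw": 0.15},
    {"xyz": [0.001,0,0],"rot": [0,0,0],"claw": 0.15},
    {"xyz": [0,0,0],"rot": [0,0,0],"claw": 0.15}
  ]
}}

```text
clock: 13.32
tcp_pos: [508.2, -39.3, 30.0]
orientation: [0.973, 0.229, -0.0, 0.0]
contact_force: [-3.8, -2.0, 7.8]
width: 18.9
```

```bash
python3 - <<'E'
from h import *
from p import show
show()
s=grab("side","s14")
crop(s,235,185,45,45,13,"s14")
E
```

```text
t 13.32 tcp [508.2 -39.3  30. ] yaw -63.52 z [-0. -0. -1.] F [-3.8 -2.   7.8] w 18.9
```

View pics/s14.png

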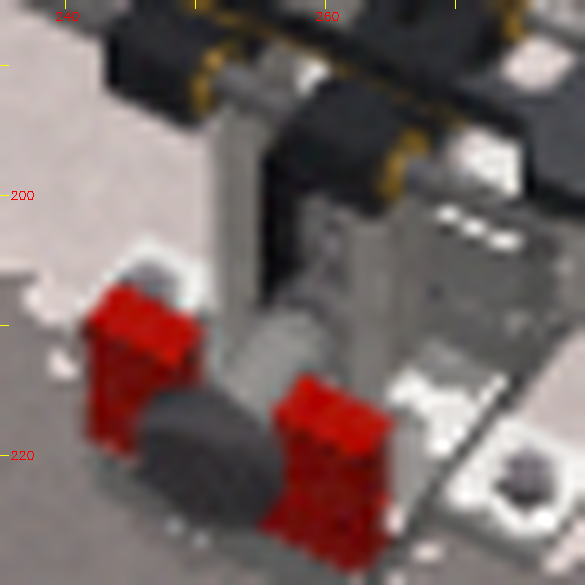

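Call:
{"api": "send_rows", "payload": {
  "increments": [
    {"xyz": [0.001,0,0],"rot": [0,0,0],"claw": 0.15},
    {"xyz": [0.001,0,0],"rot": [0,0,0],"claw": 0.15},
    {"xyz": [0.001,0,0],"rot": [0,0,0],"claw": 0.15},
    {"xyz": [0,0,0],"rot": [0,0,0],"claw": 0.15}
  ]
}}

```text
clock: 13.7
tcp_pos: [509.0, -38.8, 29.9]
orientation: [0.974, 0.229, -0.002, -0.0]
contact_force: [-17.8, -6.5, 21.9]
width: 18.9
```

Call:
{"api": "send_rows", "payload": {
  "increments": [
    {"xyz": [-0.0015,0,-0.0005],"rot": [0,0,0],"claw": 0.15},
    {"xyz": [0,0,0],"rot": [0,0,0],"claw": 0.3},
    {"xyz": [0,0,0],"rot": [0,0,0],"claw": 0.4},
    {"xyz": [0,0,0],"rot": [0,0,0],"claw": 0.4},
    {"xyz": [0,0,-0.03],"rot": [0,0,0],"claw": 0.4},
    {"xyz": [0,0,-0.04],"rot": [0,0,0],"claw": 0.4},
    {"xyz": [0,-0.035,-0.02],"rot": [0,0,0],"claw": 0.4},
    {"xyz": [0,-0.041,0],"rot": [0,0,0],"claw": 0.4},
    {"xyz": [0,-0.041,0],"rot": [0,0,0],"claw": 0.4},
    {"xyz": [0,0,0],"rot": [0,0,0],"claw": 0.4}
  ]
}}

```text
clock: 14.53
tcp_pos: [454.7, 73.5, 120.3]
orientation: [0.972, 0.233, -0.0, -0.001]
contact_force: [0.5, 1.9, -0.7]
width: 37.9
```

```bash
python3 - <<'E'
from h import *
from p import show
show()
s=grab("side","s15")
crop(s,230,175,60,55,11,"s15")
t=grab("top","t15");crop(t,225,165,55,55,10,"t15")
E
```

```text
t 14.53 tcp [454.7  73.5 120.3] yaw -63.01 z [-0.001  0.003 -1.   ] F [ 0.5  1.9 -0.7] w 37.9
```

View pics/s15.png

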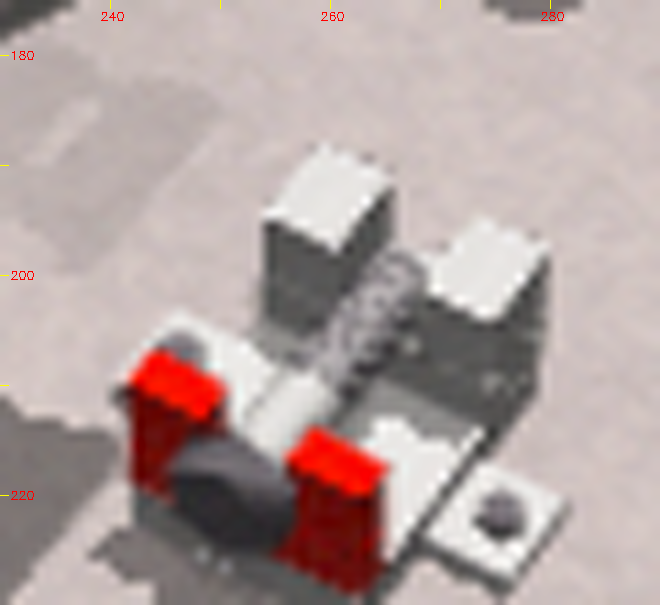

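View pics/t15.png

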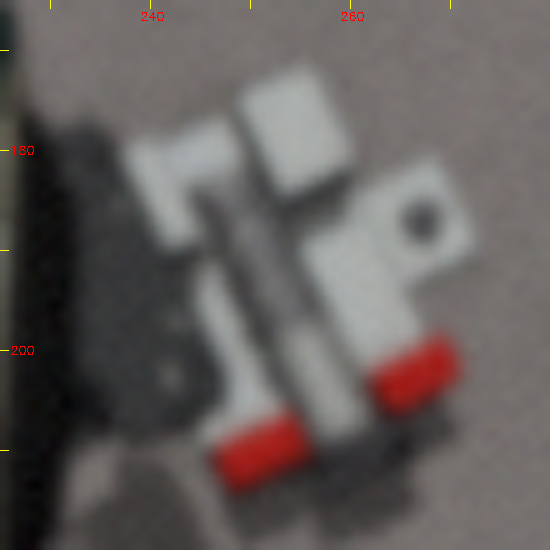

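```bash
python3 - <<'E'
from h import *
t=load("t15");s=load("s15")
crop(t,285,145,110,90,7,"t15p");crop(s,255,225,125,110,6,"s15p")
E
python3 p.py 507.8 -39.2 100 -63.5 4
```

```text
t 14.63 tcp [457.1  68.3 120.6] yaw -63.28 z [ 0.     0.001 -1.   ] F [ 0.8 -0.3  0.9] w 37.4
rot/row [-0.01 -0.01  0.06] world step [ 12.67 -26.88  -5.14]
[-0.0008, 0.0297, 0.0051]
[-0.0007, 0.0297, 0.0051]
[-0.0007, 0.0297, 0.0051]
[-0.0007, 0.0297, 0.0051]
```

View pics/t15p.png

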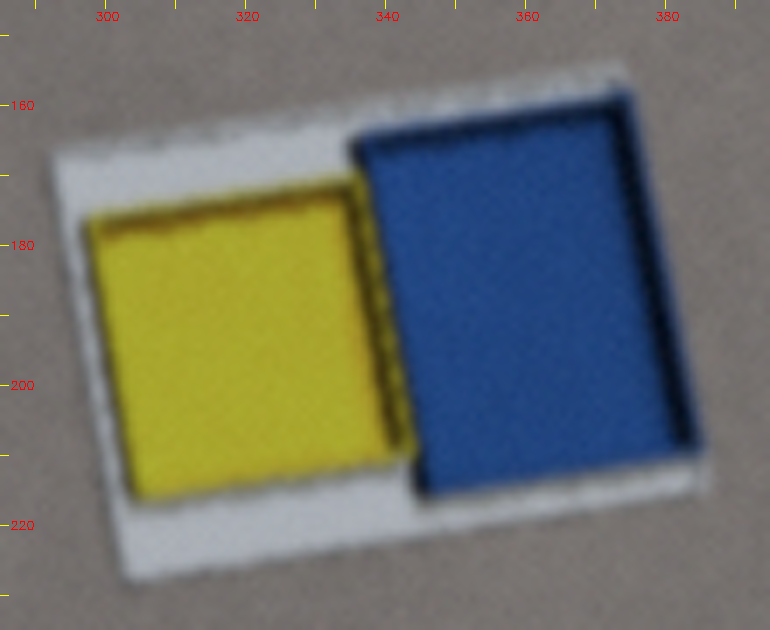

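View pics/s15p.png

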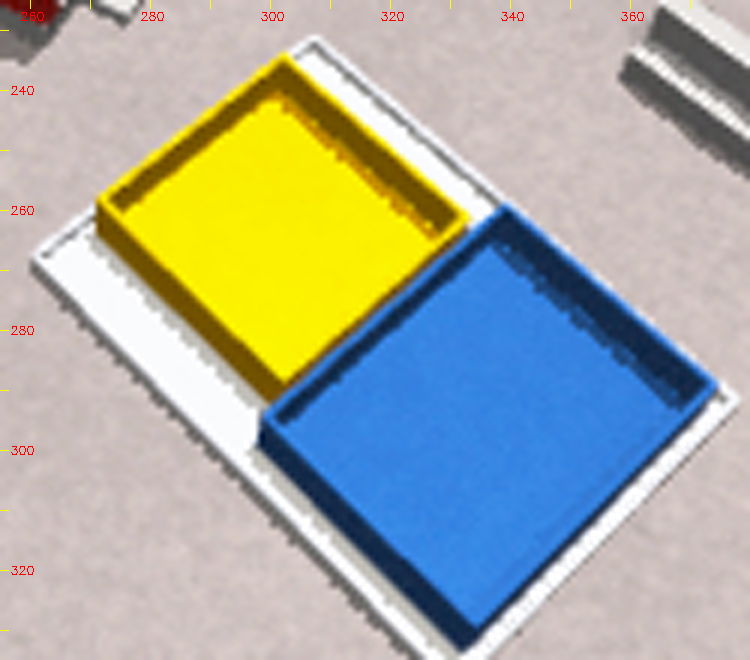

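```bash
python3 - <<'E'
from h import *
from g import proc
t=load("t15");s=load("s15")
fT=lambda p:(285+(p[0]+.5)/7-.5,145+(p[1]+.5)/7-.5)
fS=lambda p:(255+(p[0]+.5)/6-.5,225+(p[1]+.5)/6-.5)
Y=[(58,56),(58,-56),(-58,-56),(-58,56)];B=[(75,56),(75,-56),(-75,-56),(-75,56)]
for n,m,P,c,f in(("Yt",Y,[(85,218),(358,178),(415,455),(135,500)],t,fT),("Bt",B,[(355,140),(630,93),(698,450),(420,497)],t,fT),
 ("Ys",Y,[(285,55),(468,218),(285,385),(98,200)],s,fS),("Bs",B,[(507,205),(720,385),(470,635),(262,418)],s,fS)):
    W=[ray(c,f(p),32) for p in P];tt,a,r=proc(m,W);print(n,tt.round(1),np.degrees(a).round(2));print(r.round(1).tolist())
E
```

```text
Yt [ 516.9 -226.8] 9.61
[[-0.8, -0.0], [-1.8, 0.1], [1.4, -0.7], [1.2, 0.6]]
Bt [ 535.7 -338.7] 9.29
[[-3.5, 0.0], [-0.6, -2.1], [2.9, 0.4], [1.2, 1.7]]
Ys [ 520.3 -228.4] 9.36
[[0.2, -0.8], [-1.4, 1.5], [0.3, -0.4], [0.9, -0.3]]
Bs [ 538.5 -342.9] 9.09
[[-0.1, -0.8], [1.3, 1.2], [-1.8, 0.1], [0.6, -0.5]]
```

Call:
{"api": "send_rows", "payload": {
  "increments": [
    {"xyz": [-0.0008,0.0297,0.005],"rot": [0,0,0.2],"claw": 0.4},
    {"xyz": [-0.0007,0.0297,0.005],"rot": [0,0,0],"claw": 0.4},
    {"xyz": [-0.0007,0.0297,0.005],"rot": [0,0,0],"claw": 0.4},
    {"xyz": [-0.0007,0.0297,0.005],"rot": [0,0,0],"claw": 0.4},
    {"xyz": [0,0,0],"rot": [0,0,0],"claw": 0.4},
    {"xyz": [0,0,0],"rot": [0,0,0],"claw": 0.4},
    {"xyz": [0,0,0],"rot": [0,0,0],"claw": 0.4}
  ]
}}

```text
clock: 15.22
tcp_pos: [507.4, -42.0, 100.2]
orientation: [0.974, 0.227, -0.0, 0.0]
contact_force: [0.2, 0.7, -0.1]
width: 37.4
```

```bash
python3 p.py 508 -39.2 34.5 -63.5 3
```

```text
t 15.22 tcp [507.4 -42.  100.2] yaw -63.79 z [-0. -0. -1.] F [ 0.2  0.7 -0.1] w 37.4
rot/row [ 0.    0.01 -0.1 ] world step [  0.2    0.94 -21.89]
[0.0006, -0.0008, 0.0219]
[0.0006, -0.0008, 0.0219]
[0.0006, -0.0008, 0.0219]
```

Call:
{"api": "send_rows", "payload": {
  "increments": [
    {"xyz": [0.001,-0.0012,0.022],"rot": [0,0,-0.3],"claw": 0.4},
    {"xyz": [0.0005,-0.0012,0.022],"rot": [0,0,0],"claw": 0.4},
    {"xyz": [0,0,0.0217],"rot": [0,0,0],"claw": 0.4},
    {"xyz": [0,0,0],"rot": [0,0,0],"claw": 0.4},
    {"xyz": [0,0,0],"rot": [0,0,0],"claw": 0.15},
    {"xyz": [0,0,0],"rot": [0,0,0],"claw": 0.15},
    {"xyz": [0,0,0],"rot": [0,0,0],"claw": 0.15},
    {"xyz": [0,0,0],"rot": [0,0,0],"claw": 0.15},
    {"xyz": [0,0,0],"rot": [0,0,0],"claw": 0.15}
  ]
}}

```text
clock: 15.97
tcp_pos: [508.5, -38.4, 35.8]
orientation: [0.973, 0.23, 0.001, 0.0]
contact_force: [-1.7, 0.6, 9.8]
width: 19.0
```

Call:
{"api": "send_rows", "payload": {
  "increments": [
    {"xyz": [0,0,0],"rot": [0,0,0],"claw": 0.35},
    {"xyz": [0,0,0.0015],"rot": [0,0,0],"claw": 0.35},
    {"xyz": [0,-0.0005,0],"rot": [0,0,0],"claw": 0.3},
    {"xyz": [0,0,0],"rot": [0,0,0],"claw": 0.15},
    {"xyz": [0,0,0],"rot": [0,0,0],"claw": 0.15},
    {"xyz": [0,0,0],"rot": [0,0,0],"claw": 0.15},
    {"xyz": [0,0,0],"rot": [0,0,0],"claw": 0.15},
    {"xyz": [0,0,0],"rot": [0,0,0],"claw": 0.15}
  ]
}}

```text
clock: 16.63
tcp_pos: [507.5, -38.1, 33.2]
orientation: [0.973, 0.23, 0.0, -0.0]
contact_force: [-0.2, 1.1, 3.4]
width: 19.2
```

Call:
{"api": "send_rows", "payload": {
  "increments": [
    {"xyz": [0,0,-0.01],"rot": [0,0,0],"claw": 0.15},
    {"xyz": [0,0,-0.03],"rot": [0,0,0],"claw": 0.15},
    {"xyz": [0,0,-0.03],"rot": [0,0,0],"claw": 0.15},
    {"xyz": [0,0,0],"rot": [0,0,0],"claw": 0.15}
  ]
}}

```text
clock: 16.97
tcp_pos: [509.6, -38.6, 107.8]
orientation: [0.973, 0.23, 0.003, 0.0]
contact_force: [1.3, -0.3, -1.3]
width: 19.0
```

```bash
python3 p.py 523.2 -226.8 90 -80.6 6
```

```text
t 16.97 tcp [509.6 -38.6 107.8] yaw -63.45 z [ 0.005  0.    -1.   ] F [ 1.3 -0.3 -1.3] w 19.0
rot/row [ 0.01 -0.05  2.86] world step [  2.26 -31.36  -2.97]
[-0.012, 0.0291, 0.003]
[-0.0105, 0.0296, 0.003]
[-0.0091, 0.0301, 0.003]
[-0.0075, 0.0305, 0.003]
[-0.006, 0.0309, 0.003]
[-0.0045, 0.0311, 0.003]
```

Call:
{"api": "send_rows", "payload": {
  "increments": [
    {"xyz": [-0.012,0.0291,0.003],"rot": [0,0,2.86],"claw": 0.15},
    {"xyz": [-0.0105,0.0296,0.003],"rot": [0,0,2.86],"claw": 0.15},
    {"xyz": [-0.0091,0.0301,0.003],"rot": [0,0,2.86],"claw": 0.15},
    {"xyz": [-0.0075,0.0305,0.003],"rot": [0,0,2.86],"claw": 0.15},
    {"xyz": [-0.006,0.0309,0.003],"rot": [0,0,2.86],"claw": 0.15},
    {"xyz": [-0.0045,0.0311,0.003],"rot": [0,0,2.86],"claw": 0.15},
    {"xyz": [0,0,0],"rot": [0,0,0],"claw": 0.15},
    {"xyz": [0,0,0],"rot": [0,0,0],"claw": 0.15},
    {"xyz": [0,0,0],"rot": [0,0,0],"claw": 0.15}
  ]
}}

```text
clock: 17.72
tcp_pos: [521.0, -225.8, 85.0]
orientation: [0.997, 0.082, -0.0, -0.0]
contact_force: [0.2, -0.0, -2.6]
width: 19.2
```

```bash
python3 - <<'E'
from h import *
s=grab("side","s16")
crop(s,240,180,120,110,6,"s16")
E
python3 p.py 523.2 -226.8 30 -80.6 3
```

```text
t 17.77 tcp [ 521.2 -225.3   85.1] yaw -80.49 z [-0.     0.001 -1.   ] F [-0.9  0.4 -2.3] w 19.1
rot/row [-0.01  0.01  0.04] world step [  0.67  -0.51 -18.35]
[0.0006, 0.0006, 0.0184]
[0.0006, 0.0006, 0.0184]
[0.0006, 0.0006, 0.0184]
```

View pics/s16.png

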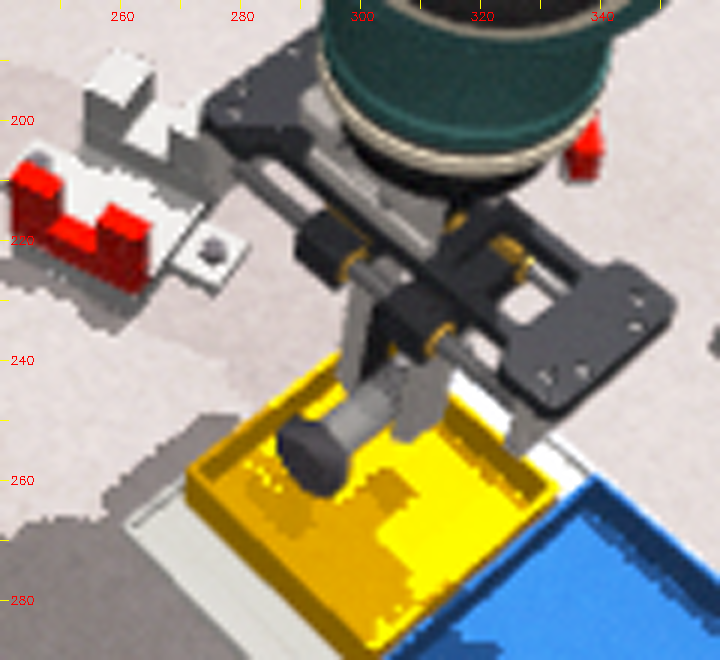

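Call:
{"api": "send_rows", "payload": {
  "increments": [
    {"xyz": [0.001,0.0008,0.03],"rot": [0,0,0],"claw": 0.15},
    {"xyz": [0.001,0,0.025],"rot": [0,0,0],"claw": 0.15},
    {"xyz": [0,0,0.01],"rot": [0,-1,0],"claw": 0.15},
    {"xyz": [0,0,0.005],"rot": [0,-1,0],"claw": 0.15},
    {"xyz": [0,0,0],"rot": [0,0,0],"claw": 0.15},
    {"xyz": [0,0,0],"rot": [0,0,0],"claw": 0.15},
    {"xyz": [0,0,0],"rot": [0,0,0],"claw": 0.15}
  ]
}}

```text
clock: 18.35
tcp_pos: [523.9, -226.8, 16.3]
orientation: [0.996, 0.082, -0.017, 0.002]
contact_force: [0.7, -0.1, -2.0]
width: 19.1
```

Call:
{"api": "send_rows", "payload": {
  "increments": [
    {"xyz": [0,0,0.002],"rot": [0,0,0],"claw": 0.15},
    {"xyz": [0,0,0.002],"rot": [0,0,0],"claw": 0.15},
    {"xyz": [0,0,0],"rot": [0,0,0],"claw": 0.15},
    {"xyz": [0,0,0],"rot": [0,0,0],"claw": 0.15}
  ]
}}

```text
clock: 18.68
tcp_pos: [523.0, -226.8, 11.3]
orientation: [0.996, 0.082, -0.017, 0.001]
contact_force: [0.0, -0.6, -3.6]
width: 18.8
```

Call:
{"api": "send_rows", "payload": {
  "increments": [
    {"xyz": [0,0,0.001],"rot": [0,0,0],"claw": 0.15},
    {"xyz": [0,0,0.001],"rot": [0,0,0],"claw": 0.15},
    {"xyz": [0,0,0],"rot": [0,0,0],"claw": 0.15},
    {"xyz": [0,0,0],"rot": [0,0,0],"claw": 0.15}
  ]
}}

```text
clock: 19.02
tcp_pos: [523.2, -226.8, 9.3]
orientation: [0.996, 0.082, -0.017, 0.002]
contact_force: [1.7, 0.4, -0.1]
width: 18.9
```

Call:
{"api": "send_rows", "payload": {
  "increments": [
    {"xyz": [0,0,0.0007],"rot": [0,0,0],"claw": 0.15},
    {"xyz": [0,0,0],"rot": [0,0,0],"claw": 0.19},
    {"xyz": [0,0,0],"rot": [0,0,0],"claw": 0.23},
    {"xyz": [0,0,0],"rot": [0,0,0],"claw": 0.3},
    {"xyz": [0,0,0],"rot": [0,0,0],"claw": 0.4},
    {"xyz": [0,0,-0.01],"rot": [0,1,0],"claw": 0.4},
    {"xyz": [0,0,-0.04],"rot": [0,1,0],"claw": 0.4},
    {"xyz": [0,0,-0.04],"rot": [0,0,0],"claw": 0.5}
  ]
}}

```text
clock: 19.68
tcp_pos: [522.2, -226.8, 99.0]
orientation: [0.997, 0.082, -0.001, -0.0]
contact_force: [0.8, -1.0, 1.5]
width: 41.4
```

```bash
python3 - <<'E'
from h import *
s=grab("side","s17")
crop(s,240,200,120,110,6,"s17")
E
python3 p.py 512 214.5 110 3.1 13
```

```text
t 19.73 tcp [ 525.6 -228.8  106.9] yaw -80.68 z [ 0.007 -0.002 -1.   ] F [ 5.5 -4.3 10.8] w 44.5
rot/row [ 0.03 -0.02 -6.44] world step [-1.04 34.1   0.23]
[0.0045, -0.0338, -0.0003]
[0.0083, -0.0331, -0.0003]
[0.0119, -0.032, -0.0003]
[0.0154, -0.0304, -0.0003]
[0.0188, -0.0285, -0.0002]
[0.0218, -0.0262, -0.0002]
[0.0246, -0.0236, -0.0002]
[0.0271, -0.0207, -0.0002]
[0.0293, -0.0175, -0.0002]
[0.0311, -0.0141, -0.0002]
[0.0324, -0.0105, -0.0002]
[0.0334, -0.0068, -0.0002]
[0.034, -0.003, -0.0002]
```

View pics/s17.png

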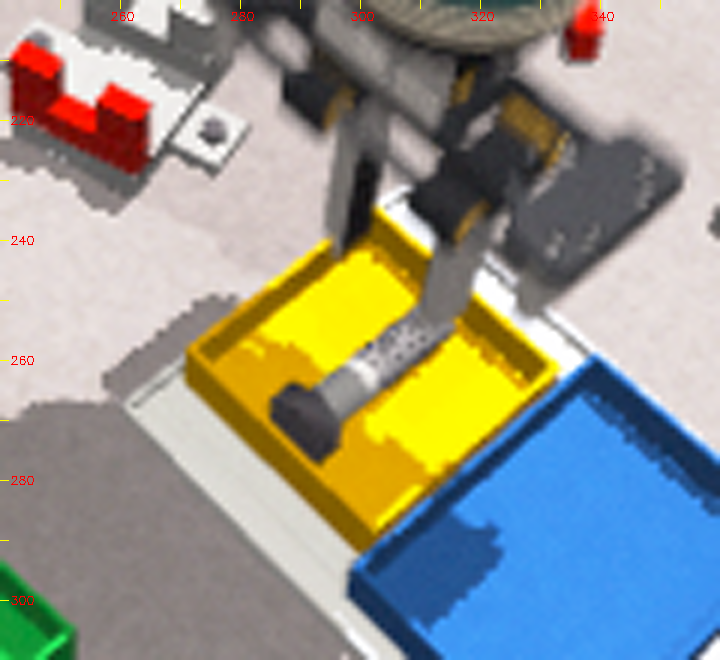

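Call:
{"api": "send_rows", "payload": {
  "increments": [
    {"xyz": [0.0045,-0.0338,0],"rot": [0,0,-6.44],"claw": 0.5},
    {"xyz": [0.0083,-0.0331,0],"rot": [0,0,-6.44],"claw": 0.5},
    {"xyz": [0.0119,-0.032,0],"rot": [0,0,-6.44],"claw": 0.5},
    {"xyz": [0.0154,-0.0304,0],"rot": [0,0,-6.44],"claw": 0.5},
    {"xyz": [0.0188,-0.0285,0],"rot": [0,0,-6.44],"claw": 0.5},
    {"xyz": [0.0218,-0.0262,0],"rot": [0,0,-6.44],"claw": 0.5},
    {"xyz": [0.0246,-0.0236,0],"rot": [0,0,-6.44],"claw": 0.5},
    {"xyz": [0.0271,-0.0207,0],"rot": [0,0,-6.44],"claw": 0.5},
    {"xyz": [0.0293,-0.0175,0],"rot": [0,0,-6.44],"claw": 0.5},
    {"xyz": [0.0311,-0.0141,0],"rot": [0,0,-6.44],"claw": 0.5},
    {"xyz": [0.0324,-0.0105,0],"rot": [0,0,-6.44],"claw": 0.5},
    {"xyz": [0.0334,-0.0068,0],"rot": [0,0,-6.44],"claw": 0.5}
  ]
}}

```text
clock: 20.73
tcp_pos: [510.6, 184.0, 99.3]
orientation: [0.725, 0.688, 0.001, 0.0]
contact_force: [0.4, -0.5, -0.0]
width: 47.3
```

Call:
{"api": "send_rows", "payload": {
  "increments": [
    {"xyz": [0.03,-0.003,0],"rot": [0,0,-6.44],"claw": 0.5},
    {"xyz": [0,0,0],"rot": [0,0,0],"claw": 0.5},
    {"xyz": [0,0,0],"rot": [0,0,0],"claw": 0.5},
    {"xyz": [0,0,0],"rot": [0,0,0],"claw": 0.5}
  ]
}}

```text
clock: 21.07
tcp_pos: [509.7, 211.6, 98.8]
orientation: [0.688, 0.726, 0.0, 0.0]
contact_force: [-0.8, -0.2, 0.5]
width: 47.1
```

```bash
python3 p.py 512 214.5 80 3.1 2; python3 - <<'E'
from h import *
s=grab("side","s18")
crop(s,170,90,110,100,6,"s18")
E
```

```text
t 21.07 tcp [509.7 211.6  98.8] yaw 3.04 z [ 0. -0. -1.] F [-0.8 -0.2  0.5] w 47.1
rot/row [ 0.01  0.   -0.03] world step [ 1.16  1.45 -9.4 ]
[0.0014, 0.0012, 0.0094]
[0.0014, 0.0012, 0.0094]
```

View pics/s18.png

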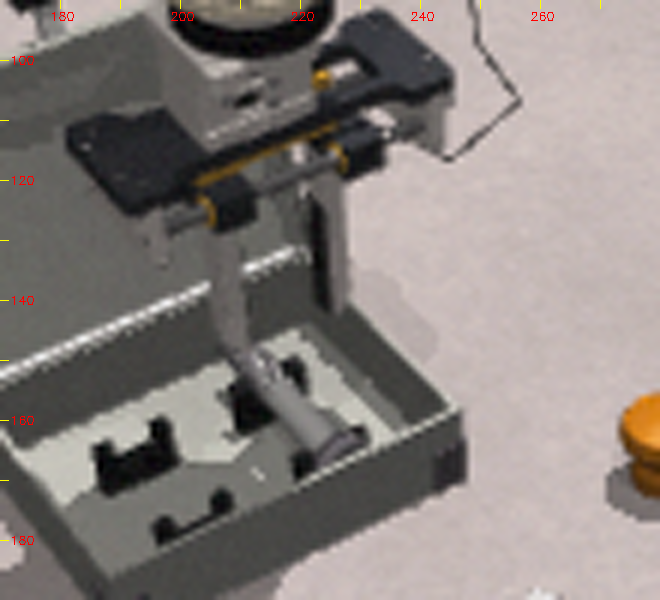

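Call:
{"api": "send_rows", "payload": {
  "increments": [
    {"xyz": [0.0015,0.0025,0.025],"rot": [0,0,0],"claw": 0.5},
    {"xyz": [0,0,0.025],"rot": [0,0,0],"claw": 0.5},
    {"xyz": [0,0,0.023],"rot": [0,0,0],"claw": 0.5},
    {"xyz": [0,0,0.007],"rot": [0,0,0],"claw": 0.4},
    {"xyz": [0,0,0],"rot": [0,0,0],"claw": 0.3},
    {"xyz": [0,0,0],"rot": [0,0,0],"claw": 0.15},
    {"xyz": [0,0,0],"rot": [0,0,0],"claw": 0.15},
    {"xyz": [0,0,0],"rot": [0,0,0],"claw": 0.15},
    {"xyz": [0,0,0],"rot": [0,0,0],"claw": 0.15},
    {"xyz": [0,0,0],"rot": [0,0,0],"claw": 0.15},
    {"xyz": [0,0,0],"rot": [0,0,0],"claw": 0.15}
  ]
}}

```text
clock: 22.03
tcp_pos: [513.0, 214.4, 19.7]
orientation: [0.687, 0.726, 0.001, 0.0]
contact_force: [-0.8, -2.4, 9.0]
width: 19.3
```

Call:
{"api": "send_rows", "payload": {
  "increments": [
    {"xyz": [0,0,0],"rot": [0,0,0],"claw": 0.35},
    {"xyz": [-0.001,0,0.002],"rot": [0,0,0],"claw": 0.35},
    {"xyz": [0,0,0.001],"rot": [0,0,0],"claw": 0.3},
    {"xyz": [0,0,0],"rot": [0,0,0],"claw": 0.15},
    {"xyz": [0,0,0],"rot": [0,0,0],"claw": 0.15},
    {"xyz": [0,0,0],"rot": [0,0,0],"claw": 0.15},
    {"xyz": [0,0,0],"rot": [0,0,0],"claw": 0.15},
    {"xyz": [0,0,0],"rot": [0,0,0],"claw": 0.15}
  ]
}}

```text
clock: 22.7
tcp_pos: [512.0, 213.2, 15.3]
orientation: [0.687, 0.726, -0.0, 0.0]
contact_force: [0.8, 0.4, -1.5]
width: 19.2
```

Call:
{"api": "send_rows", "payload": {
  "increments": [
    {"xyz": [0,0,-0.01],"rot": [0,0,0],"claw": 0.15},
    {"xyz": [0,0,-0.03],"rot": [0,0,0],"claw": 0.15},
    {"xyz": [0,0,-0.035],"rot": [0,0,0],"claw": 0.15},
    {"xyz": [0,0,-0.03],"rot": [0,0,0],"claw": 0.15},
    {"xyz": [0,0,0],"rot": [0,0,0],"claw": 0.15},
    {"xyz": [0,0,0],"rot": [0,0,0],"claw": 0.15}
  ]
}}

```text
clock: 23.2
tcp_pos: [512.4, 213.7, 121.9]
orientation: [0.687, 0.726, 0.001, 0.0]
contact_force: [0.1, -0.5, -3.7]
width: 18.9
```

```bash
python3 - <<'E'
from h import *
s=grab("side","s19")
crop(s,150,70,130,120,5,"s19")
E
python3 p.py 496.5 -44.5 85 -63.5 11
```

```text
t 23.25 tcp [511.7 213.4 120.5] yaw 3.17 z [-0.  0. -1.] F [-0.   0.7 -4.3] w 19.2
rot/row [-0.   -0.    6.06] world step [ -1.38 -23.44  -3.22]
[-0.0233, -0.0027, 0.0032]
[-0.0235, -0.0002, 0.0032]
[-0.0234, 0.0023, 0.0032]
[-0.023, 0.0047, 0.0032]
[-0.0224, 0.0071, 0.0032]
[-0.0215, 0.0095, 0.0032]
[-0.0204, 0.0117, 0.0032]
[-0.019, 0.0138, 0.0032]
[-0.0175, 0.0157, 0.0032]
[-0.0157, 0.0175, 0.0032]
[-0.0138, 0.019, 0.0032]
```

View pics/s19.png

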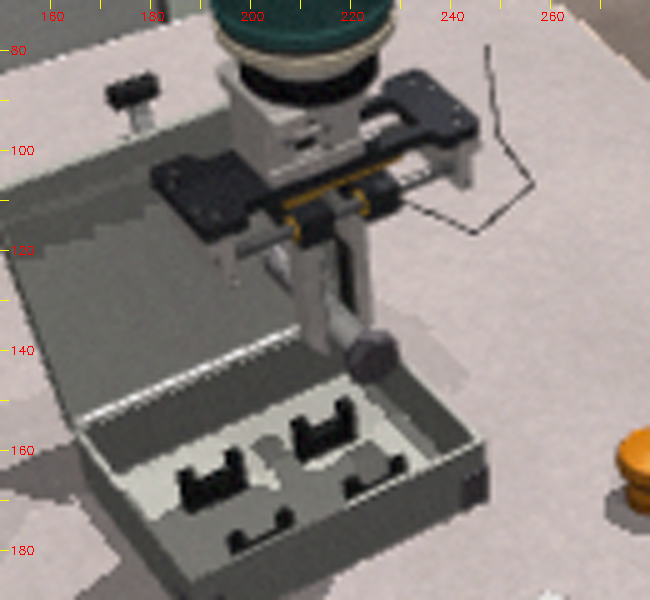

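Call:
{"api": "send_rows", "payload": {
  "increments": [
    {"xyz": [-0.0233,-0.0027,0.0032],"rot": [0,0,6.06],"claw": 0.15},
    {"xyz": [-0.0235,-0.0002,0.0032],"rot": [0,0,6.06],"claw": 0.15},
    {"xyz": [-0.0234,0.0023,0.0032],"rot": [0,0,6.06],"claw": 0.15},
    {"xyz": [-0.023,0.0047,0.0032],"rot": [0,0,6.06],"claw": 0.15},
    {"xyz": [-0.0224,0.0071,0.0032],"rot": [0,0,6.06],"claw": 0.15},
    {"xyz": [-0.0215,0.0095,0.0032],"rot": [0,0,6.06],"claw": 0.15},
    {"xyz": [-0.0204,0.0117,0.0032],"rot": [0,0,6.06],"claw": 0.15},
    {"xyz": [-0.019,0.0138,0.0032],"rot": [0,0,6.06],"claw": 0.15},
    {"xyz": [-0.0175,0.0157,0.0032],"rot": [0,0,6.06],"claw": 0.15},
    {"xyz": [-0.0157,0.0175,0.0032],"rot": [0,0,6.06],"claw": 0.15},
    {"xyz": [-0.0138,0.019,0.0032],"rot": [0,0,6.06],"claw": 0.15}
  ]
}}

```text
clock: 24.17
tcp_pos: [495.5, -45.9, 83.9]
orientation: [0.974, 0.227, -0.001, 0.0]
contact_force: [0.0, 0.1, -3.7]
width: 18.9
```

Call:
{"api": "send_rows", "payload": {
  "increments": [
    {"xyz": [0,0,0],"rot": [0,0,0],"claw": 0.15},
    {"xyz": [0,0,0],"rot": [0,0,0],"claw": 0.15},
    {"xyz": [0,0,0],"rot": [0,0,0],"claw": 0.15}
  ]
}}

```text
clock: 24.42
tcp_pos: [496.2, -44.2, 84.4]
orientation: [0.973, 0.23, -0.001, -0.0]
contact_force: [0.4, 0.2, -4.3]
width: 19.1
```

```bash
python3 p.py 501.8 -42.2 60 -63.5 2
```

```text
t 24.42 tcp [496.2 -44.2  84.4] yaw -63.4 z [-0.002 -0.    -1.   ] F [ 0.4  0.2 -4.3] w 19.1
rot/row [-0.02  0.05  0.05] world step [  2.82   1.   -12.19]
[0.003, 0.0004, 0.0122]
[0.003, 0.0004, 0.0122]
```

Call:
{"api": "send_rows", "payload": {
  "increments": [
    {"xyz": [0.003,0.0003,0.0125],"rot": [0,0,0],"claw": 0.15},
    {"xyz": [0.003,0.0003,0.0125],"rot": [0,0,0],"claw": 0.15},
    {"xyz": [0,0,0],"rot": [0,0,0],"claw": 0.15},
    {"xyz": [0,0,0],"rot": [0,0,0],"claw": 0.15}
  ]
}}

```text
clock: 24.75
tcp_pos: [501.9, -42.0, 59.8]
orientation: [0.973, 0.23, -0.001, -0.0]
contact_force: [1.3, -0.6, -3.4]
width: 19.0
```

```bash
python3 - <<'E'
from h import *
from p import show
show()
s=grab("side","s20")
crop(s,235,180,45,45,13,"s20")
E
```

```text
t 24.75 tcp [501.9 -42.   59.8] yaw -63.4 z [-0.002 -0.    -1.   ] F [ 1.3 -0.6 -3.4] w 19.0
```

View pics/s20.png

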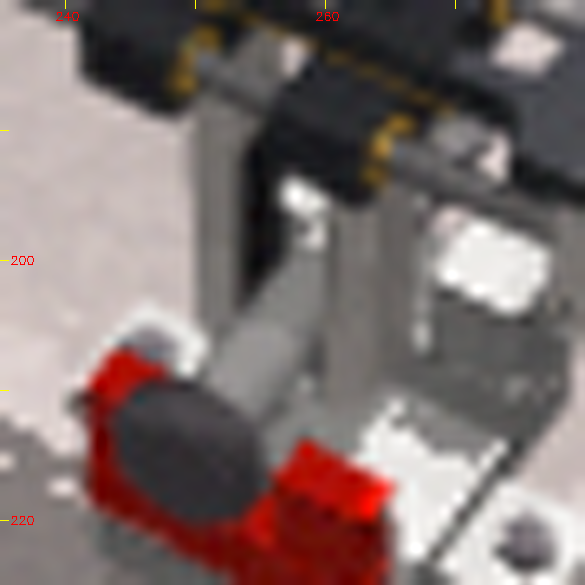

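Call:
{"api": "send_rows", "payload": {
  "increments": [
    {"xyz": [0,0.0003,0.009],"rot": [0,0,0.1],"claw": 0.15},
    {"xyz": [0,0,0.009],"rot": [0,0,0],"claw": 0.15},
    {"xyz": [0,0,0.008],"rot": [0,0,0],"claw": 0.15},
    {"xyz": [0,0,0.003],"rot": [0,0,0],"claw": 0.15},
    {"xyz": [0,0,0],"rot": [0,0,0],"claw": 0.15},
    {"xyz": [0,0,0],"rot": [0,0,0],"claw": 0.15}
  ]
}}

```text
clock: 25.3
tcp_pos: [502.4, -43.0, 31.1]
orientation: [0.974, 0.228, -0.0, 0.0]
contact_force: [0.2, 0.8, -3.8]
width: 19.0
```

Call:
{"api": "send_rows", "payload": {
  "increments": [
    {"xyz": [0,0,0.0007],"rot": [0,0,0],"claw": 0.15},
    {"xyz": [0,0,0.0005],"rot": [0,0,0],"claw": 0.15},
    {"xyz": [0,0,0],"rot": [0,0,0],"claw": 0.15},
    {"xyz": [0,0,0],"rot": [0,0,0],"claw": 0.15}
  ]
}}

```text
clock: 25.63
tcp_pos: [502.7, -42.8, 30.2]
orientation: [0.974, 0.228, 0.0, 0.0]
contact_force: [-0.0, 0.3, -3.7]
width: 18.7
```

Still free by about 1 mm; lower slightly while drawing forward.

Call:
{"api": "send_rows", "payload": {
  "increments": [
    {"xyz": [0.001,0,0.0005],"rot": [0,0,0],"claw": 0.15},
    {"xyz": [0.001,0,0.0003],"rot": [0,0,0],"claw": 0.15},
    {"xyz": [0.001,0,0],"rot": [0,0,0],"claw": 0.15},
    {"xyz": [0.001,0,0],"rot": [0,0,0],"claw": 0.15},
    {"xyz": [0,0,0],"rot": [0,0,0],"claw": 0.15},
    {"xyz": [0,0,0],"rot": [0,0,0],"claw": 0.15}
  ]
}}

```text
clock: 26.13
tcp_pos: [506.4, -41.1, 29.4]
orientation: [0.974, 0.228, 0.0, 0.0]
contact_force: [-1.2, -1.0, 2.3]
width: 18.5
```

Call:
{"api": "send_rows", "payload": {
  "increments": [
    {"xyz": [0.001,0,0],"rot": [0,0,0],"claw": 0.15},
    {"xyz": [0.001,0,0],"rot": [0,0,0],"claw": 0.15},
    {"xyz": [0.001,0,0],"rot": [0,0,0],"claw": 0.15},
    {"xyz": [0,0,0],"rot": [0,0,0],"claw": 0.15},
    {"xyz": [0,0,0],"rot": [0,0,0],"claw": 0.15}
  ]
}}

```text
clock: 26.55
tcp_pos: [508.2, -40.2, 29.3]
orientation: [0.974, 0.228, -0.001, -0.0]
contact_force: [-7.8, -3.8, 10.1]
width: 19.0
```

Call:
{"api": "send_rows", "payload": {
  "increments": [
    {"xyz": [0.001,0,0],"rot": [0,0,0],"claw": 0.15},
    {"xyz": [0.001,0,0],"rot": [0,0,0],"claw": 0.15},
    {"xyz": [0,0,0],"rot": [0,0,0],"claw": 0.15}
  ]
}}

```text
clock: 26.8
tcp_pos: [508.4, -40.1, 29.2]
orientation: [0.974, 0.228, -0.002, -0.0]
contact_force: [-20.1, -7.2, 22.9]
width: 18.7
```

Call:
{"api": "send_rows", "payload": {
  "increments": [
    {"xyz": [-0.0018,0,-0.0005],"rot": [0,0,0],"claw": 0.15},
    {"xyz": [0,0,0],"rot": [0,0,0],"claw": 0.3},
    {"xyz": [0,0,0],"rot": [0,0,0],"claw": 0.4},
    {"xyz": [0,0,0],"rot": [0,0,0],"claw": 0.4},
    {"xyz": [0,0,-0.03],"rot": [0,0,0],"claw": 0.4},
    {"xyz": [0,0,-0.04],"rot": [0,0,0],"claw": 0.4},
    {"xyz": [0,-0.035,0],"rot": [0,0,0],"claw": 0.4},
    {"xyz": [0,-0.041,0],"rot": [0,0,0],"claw": 0.4},
    {"xyz": [0,-0.041,0],"rot": [0,0,0],"claw": 0.4},
    {"xyz": [0,0,0],"rot": [0,0,0],"claw": 0.4}
  ]
}}

```text
clock: 27.63
tcp_pos: [454.2, 72.2, 99.5]
orientation: [0.973, 0.233, -0.0, -0.001]
contact_force: [1.4, 1.1, -0.4]
width: 37.9
```

```bash
python3 - <<'E'
from h import *
s=grab("side","s21")
crop(s,230,175,60,55,11,"s21")
t=grab("top","t21");crop(t,225,165,55,55,10,"t21")
E
python3 p.py 507.8 -39.4 100 -63.5 4
```

```text
t 27.73 tcp [456.8  67.1  99.9] yaw -63.38 z [ 0.     0.001 -1.   ] F [-0.9 -1.   0.2] w 37.9
rot/row [-0.01 -0.01  0.03] world step [ 1.275e+01 -2.661e+01  1.000e-02]
[-0.0005, 0.0295, -0.0]
[-0.0005, 0.0295, -0.0]
[-0.0005, 0.0295, -0.0]
[-0.0005, 0.0295, -0.0]
```

View pics/s21.png

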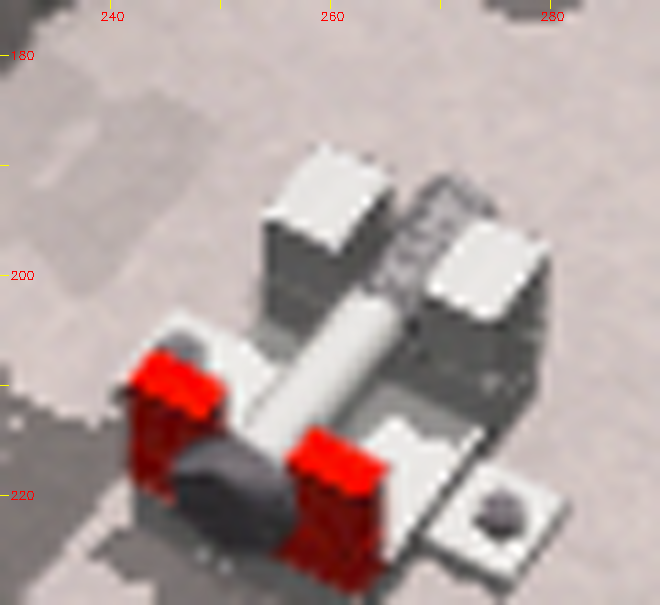

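View pics/t21.png

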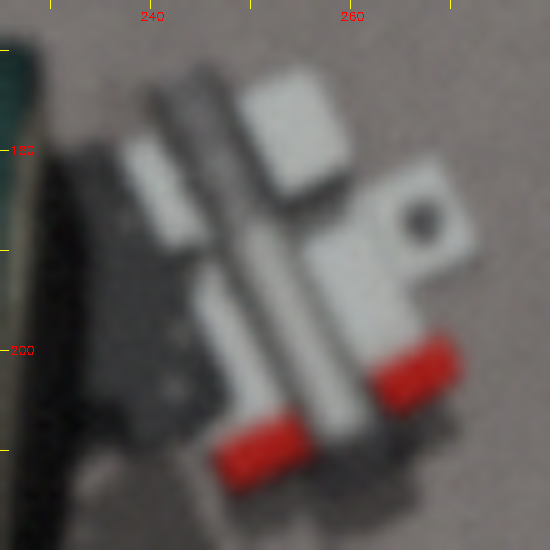

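Call:
{"api": "send_rows", "payload": {
  "increments": [
    {"xyz": [-0.0005,0.0295,0],"rot": [0,0,0.1],"claw": 0.4},
    {"xyz": [-0.0005,0.0295,0],"rot": [0,0,0],"claw": 0.4},
    {"xyz": [-0.0005,0.0295,0],"rot": [0,0,0],"claw": 0.4},
    {"xyz": [-0.0005,0.0295,0],"rot": [0,0,0],"claw": 0.4},
    {"xyz": [0,0,0],"rot": [0,0,0],"claw": 0.4},
    {"xyz": [0,0,0],"rot": [0,0,0],"claw": 0.4},
    {"xyz": [0,0,0],"rot": [0,0,0],"claw": 0.4}
  ]
}}

```text
clock: 28.32
tcp_pos: [507.5, -42.1, 99.6]
orientation: [0.974, 0.227, -0.0, 0.0]
contact_force: [0.0, 0.5, -0.2]
width: 37.6
```

```bash
python3 p.py 507.8 -39.4 33 -63.5 3
```

```text
t 28.32 tcp [507.5 -42.1  99.6] yaw -63.78 z [-0. -0. -1.] F [ 0.   0.5 -0.2] w 37.6
rot/row [ 0.    0.01 -0.09] world step [  0.11   0.92 -22.19]
[0.0005, -0.0008, 0.0222]
[0.0005, -0.0008, 0.0222]
[0.0005, -0.0008, 0.0222]
```

Call:
{"api": "send_rows", "payload": {
  "increments": [
    {"xyz": [0.0005,-0.0007,0.022],"rot": [0,0,-0.2],"claw": 0.4},
    {"xyz": [0,-0.0007,0.022],"rot": [0,0,0],"claw": 0.4},
    {"xyz": [0,0,0.0225],"rot": [0,0,0],"claw": 0.4},
    {"xyz": [0,0,0],"rot": [0,0,0],"claw": 0.4},
    {"xyz": [0,0,0],"rot": [0,0,0],"claw": 0.15},
    {"xyz": [0,0,0],"rot": [0,0,0],"claw": 0.15},
    {"xyz": [0,0,0],"rot": [0,0,0],"claw": 0.15},
    {"xyz": [0,0,0],"rot": [0,0,0],"claw": 0.15},
    {"xyz": [0,0,0],"rot": [0,0,0],"claw": 0.15}
  ]
}}

```text
clock: 29.07
tcp_pos: [508.1, -39.8, 34.4]
orientation: [0.973, 0.229, 0.001, -0.0]
contact_force: [-1.7, 0.7, 10.1]
width: 18.9
```

Call:
{"api": "send_rows", "payload": {
  "increments": [
    {"xyz": [0,0,0],"rot": [0,0,0],"claw": 0.35},
    {"xyz": [0,0,0.0007],"rot": [0,0,0],"claw": 0.35},
    {"xyz": [0,0,0],"rot": [0,0,0],"claw": 0.3},
    {"xyz": [0,0,0],"rot": [0,0,0],"claw": 0.15},
    {"xyz": [0,0,0],"rot": [0,0,0],"claw": 0.15},
    {"xyz": [0,0,0],"rot": [0,0,0],"claw": 0.15},
    {"xyz": [0,0,0],"rot": [0,0,0],"claw": 0.15},
    {"xyz": [0,0,0],"rot": [0,0,0],"claw": 0.15}
  ]
}}

```text
clock: 29.73
tcp_pos: [507.4, -40.0, 32.6]
orientation: [0.973, 0.229, 0.0, 0.0]
contact_force: [-1.0, 0.4, 3.1]
width: 19.4
```

Call:
{"api": "send_rows", "payload": {
  "increments": [
    {"xyz": [0,0,-0.01],"rot": [0,0,0],"claw": 0.15},
    {"xyz": [0,0,-0.03],"rot": [0,0,0],"claw": 0.15},
    {"xyz": [0,0,-0.03],"rot": [0,0,0],"claw": 0.15},
    {"xyz": [0,0,0],"rot": [0,0,0],"claw": 0.15},
    {"xyz": [0,0,0],"rot": [0,0,0],"claw": 0.15}
  ]
}}

```text
clock: 30.15
tcp_pos: [508.0, -39.8, 103.9]
orientation: [0.973, 0.229, 0.001, -0.0]
contact_force: [-0.0, 0.8, -3.7]
width: 18.7
```

```bash
python3 - <<'E'
from h import *
s=grab("side","s22")
crop(s,220,150,90,90,7,"s22")
E
python3 p.py 527.5 -342.3 95 -80.7 9
```

```text
t 30.2 tcp [507.2 -39.7 102.7] yaw -63.48 z [ 0.  0. -1.] F [ 0.1  0.2 -3.4] w 19.0
rot/row [-0.   -0.    1.91] world step [  2.25 -33.62  -0.86]
[-0.013, 0.0311, 0.0008]
[-0.012, 0.0315, 0.0008]
[-0.0109, 0.0319, 0.0008]
[-0.0098, 0.0322, 0.0008]
[-0.0087, 0.0325, 0.0009]
[-0.0077, 0.0328, 0.0009]
[-0.0066, 0.0331, 0.0009]
[-0.0054, 0.0333, 0.0009]
[-0.0043, 0.0334, 0.0009]
```

View pics/s22.png

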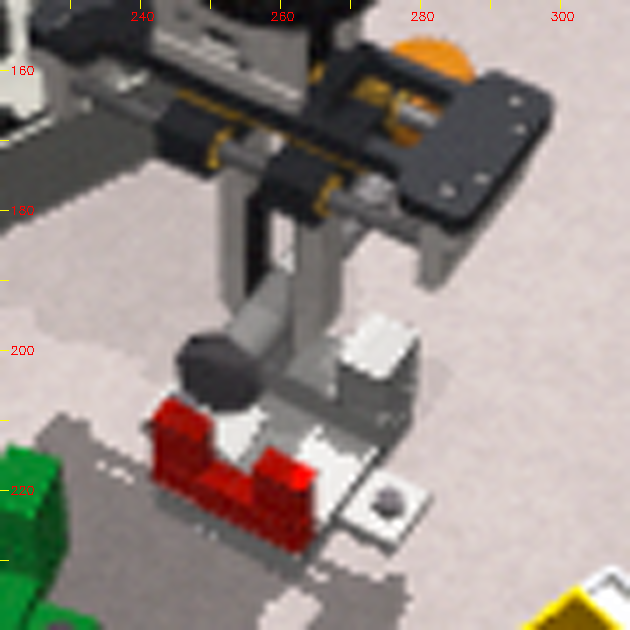

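Call:
{"api": "send_rows", "payload": {
  "increments": [
    {"xyz": [-0.013,0.0311,0.0008],"rot": [0,0,1.91],"claw": 0.15},
    {"xyz": [-0.012,0.0315,0.0008],"rot": [0,0,1.91],"claw": 0.15},
    {"xyz": [-0.0109,0.0319,0.0008],"rot": [0,0,1.91],"claw": 0.15},
    {"xyz": [-0.0098,0.0322,0.0008],"rot": [0,0,1.91],"claw": 0.15},
    {"xyz": [-0.0087,0.0325,0.0008],"rot": [0,0,1.91],"claw": 0.15},
    {"xyz": [-0.0077,0.0328,0.0008],"rot": [0,0,1.91],"claw": 0.15},
    {"xyz": [-0.0066,0.0331,0.0008],"rot": [0,0,1.91],"claw": 0.15},
    {"xyz": [-0.0054,0.0333,0.0008],"rot": [0,0,1.91],"claw": 0.15},
    {"xyz": [-0.0043,0.0334,0.0008],"rot": [0,0,1.91],"claw": 0.15},
    {"xyz": [0,0,0],"rot": [0,0,0],"claw": 0.15},
    {"xyz": [0,0,0],"rot": [0,0,0],"claw": 0.15},
    {"xyz": [0,0,0],"rot": [0,0,0],"claw": 0.15}
  ]
}}

```text
clock: 31.2
tcp_pos: [526.9, -342.0, 94.0]
orientation: [0.997, 0.081, -0.001, -0.001]
contact_force: [-1.0, 0.3, -4.4]
width: 18.8
```

```bash
python3 - <<'E'
from h import *
s=grab("side","s23")
crop(s,260,200,125,135,5,"s23")
E
python3 p.py 528 -342.3 20 -80.7 3
```

```text
t 31.25 tcp [ 527.3 -341.4   94.3] yaw -80.64 z [-0.001  0.001 -1.   ] F [ 0.6  0.8 -3.3] w 19.2
rot/row [-0.03  0.02  0.02] world step [  0.24  -0.29 -24.76]
[0.0002, 0.0004, 0.0248]
[0.0002, 0.0004, 0.0248]
[0.0002, 0.0003, 0.0248]
```

View pics/s23.png

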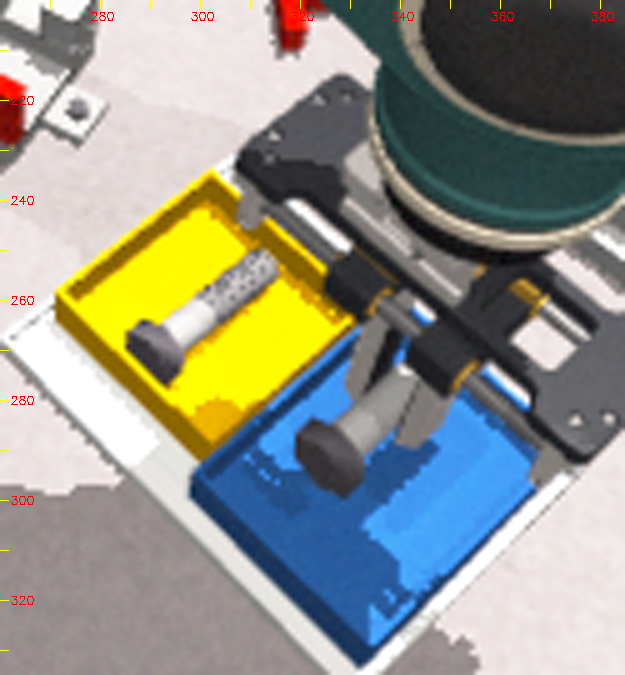

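Call:
{"api": "send_rows", "payload": {
  "increments": [
    {"xyz": [0.0005,0.0008,0.03],"rot": [0,0,0],"claw": 0.15},
    {"xyz": [0,0,0.03],"rot": [0,0,0],"claw": 0.15},
    {"xyz": [0,0,0.013],"rot": [0,0,0],"claw": 0.15},
    {"xyz": [0,0,0.006],"rot": [0,0,0],"claw": 0.15},
    {"xyz": [0,0,0],"rot": [0,0,0],"claw": 0.15},
    {"xyz": [0,0,0],"rot": [0,0,0],"claw": 0.15},
    {"xyz": [0,0,0],"rot": [0,0,0],"claw": 0.15}
  ]
}}

```text
clock: 31.83
tcp_pos: [528.9, -343.7, 17.8]
orientation: [0.997, 0.081, 0.001, 0.001]
contact_force: [-0.5, -0.7, -3.7]
width: 19.0
```

Call:
{"api": "send_rows", "payload": {
  "increments": [
    {"xyz": [0,0,0.002],"rot": [0,0,0],"claw": 0.15},
    {"xyz": [0,0,0.002],"rot": [0,0,0],"claw": 0.15},
    {"xyz": [0,0,0.0015],"rot": [0,0,0],"claw": 0.15},
    {"xyz": [0,0,0],"rot": [0,0,0],"claw": 0.15},
    {"xyz": [0,0,0],"rot": [0,0,0],"claw": 0.15}
  ]
}}

```text
clock: 32.25
tcp_pos: [528.1, -343.4, 10.9]
orientation: [0.997, 0.081, -0.0, 0.0]
contact_force: [0.4, 0.2, -3.3]
width: 18.9
```

Call:
{"api": "send_rows", "payload": {
  "increments": [
    {"xyz": [0,0,0.001],"rot": [0,0,0],"claw": 0.15},
    {"xyz": [0,0,0.0005],"rot": [0,0,0],"claw": 0.15},
    {"xyz": [0,0,0],"rot": [0,0,0],"claw": 0.15},
    {"xyz": [0,0,0],"rot": [0,0,0],"claw": 0.15}
  ]
}}

```text
clock: 32.58
tcp_pos: [528.5, -343.4, 9.6]
orientation: [0.997, 0.081, 0.0, 0.0]
contact_force: [1.6, -0.1, 0.5]
width: 19.2
```

Call:
{"api": "send_rows", "payload": {
  "increments": [
    {"xyz": [0,0,0.0008],"rot": [0,-1.5,0],"claw": 0.15},
    {"xyz": [0,0,0],"rot": [0,0,0],"claw": 0.19},
    {"xyz": [0,0,0],"rot": [0,0,0],"claw": 0.23},
    {"xyz": [0,0,0],"rot": [0,0,0],"claw": 0.3},
    {"xyz": [0,0,0],"rot": [0,0,0],"claw": 0.4},
    {"xyz": [0,0,-0.01],"rot": [0,1.5,0],"claw": 0.4},
    {"xyz": [0,0,-0.04],"rot": [0,0,0],"claw": 0.4},
    {"xyz": [0,0,-0.04],"rot": [0,0,0],"claw": 0.5},
    {"xyz": [-0.03,-0.02,-0.03],"rot": [0,0,0],"claw": 0.5},
    {"xyz": [-0.03,-0.02,-0.02],"rot": [0,0,0],"claw": 0.5},
    {"xyz": [-0.03,-0.02,0],"rot": [0,0,0],"claw": 0.5},
    {"xyz": [0,0,0],"rot": [0,0,0],"claw": 0.5}
  ]
}}

```text
clock: 33.58
tcp_pos: [428.4, -298.5, 145.6]
orientation: [0.997, 0.08, 0.0, -0.002]
contact_force: [-0.0, -0.0, 0.0]
width: 47.1
```

```bash
python3 - <<'E'
from h import *
from p import show
show()
s=grab("side","s24");cv2.imwrite("pics/s24f.png",s["image"][:,:,::-1])
t=grab("top","t24");cv2.imwrite("pics/t24f.png",t["image"][:,:,::-1])
crop(s,255,215,130,130,5,"s24")
E
```

```text
t 33.58 tcp [ 428.4 -298.5  145.6] yaw -80.87 z [ 0.     0.003 -1.   ] F [-0. -0.  0.] w 47.1
```

View pics/s24f.png

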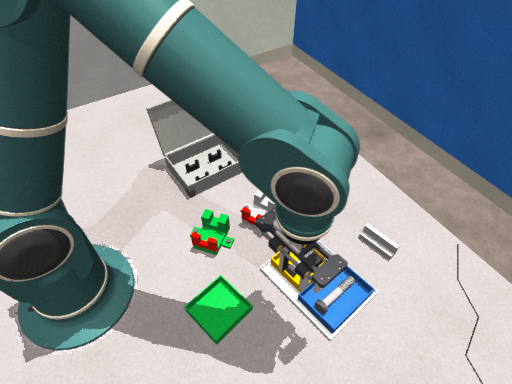

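View pics/s24.png

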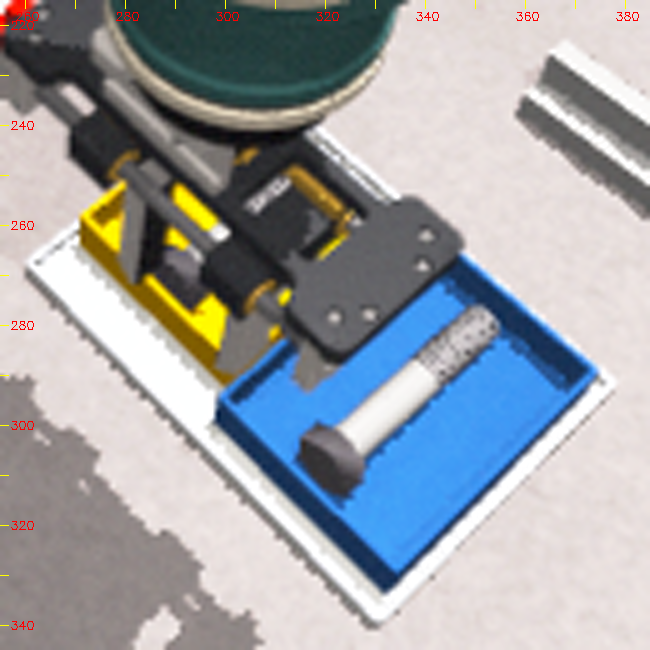

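View pics/t24f.png

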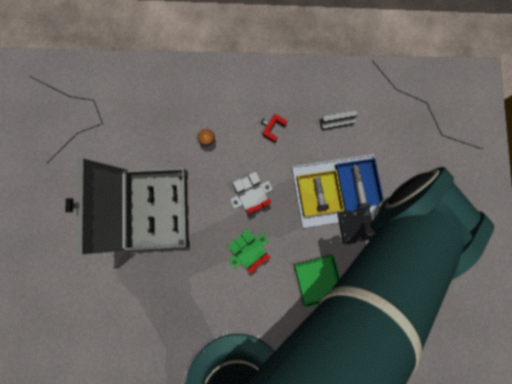

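```bash
python3 -c "
from bench import *
print(close_job())"
```

```text
the job is handed in; nothing more can be done
None
```

The job is done and handed in at about 34 s of the 70 s allowed. The lid is open past upright and stays open on its own.

- **Short bolt:** I gauged it first. Its tip stopped short of the gauge's far end, and I laid it in the yellow pan.
- **Long bolt:** its tip stuck out past the far end, and I laid it in the blue pan.
- **Head contact:** I pulled each bolt along the slot until its head met the red face, which showed as a rise to about 20 N, well under the limits. I let go of each bolt while I looked at it.

**Last checks:**
- The final pictures showed both bolts lying flat inside their pans and the case empty.
- The clip, knob, die insert and green look-alikes were in the same places as in the first picture.
- The gripper read no contact force.

**Disagreements:** The two cameras differed by up to about 5 mm when I located things. I averaged the two views, or compared positions within one view. The bolts also reached the red face about 3 mm further along than I had worked out, so I went by the contact force. Shallow grips on the bolts pushed the gripper up with about 10 N, so I gripped again slightly deeper before each lift.

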